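Rock the tight stopper out of the reclining bottle and raise the swing cradle

TASK

Open the liquor bottle as it lies back in its swing cradle: rock the tight wooden stopper side to side while lifting until it comes free, without drawing the bottle itself up out of the cradle, and set the stopper down (do not drop it) in the clear part of the rattan-edged tray. Also swing the bottle up in its cradle until it leans 20 degrees from upright and leave it holding there by itself, so that it stands open without dripping. Do not push about or tip the glasses, the cup, the opener or the tin.

Things in the scene. Friction and masses are not known exactly. Their poses are not given: they have to be found in the camera images.
- stopper_head (a point): Centre of the stopper's flat oak head. The head is 80 mm wide along its y, 20 mm thick along its x, and reaches 25 mm below and 19 mm above this point along its z, the stopper's axis (plug to head). Pinch it across the 20 mm, fingers along the axis. At the start it is in line with the bottle (axes as point mouth), 34 mm out from the lip; the head's underside clears the lip by 9 mm.
- stopper_grip (a point): Point on the stopper's axis, 50 mm below point stopper_head, where the neck's cork lining grips the waist of the tapered plug (24 to 32 mm across, 40 mm long), 16 mm inside the lip at the start. A straight pull (about 29 N needed) draws the bottle along; rocked 0.1 to 0.13 rad to and fro about this point, in any plane, it rises about 2 mm a stroke with little pull. Loose after 10 to 13 mm of lift, out after 36.
- stopper_tip (a point): Centre of the foot (small end) of the stopper's plug, 70 mm below point stopper_head along the stopper's axis. The foot is flat, 24 mm across, and the stopper can stand on it. The whole stopper is 89 mm long, weighs about 90 g and balances about 45 mm above its foot.
- mouth (a point): Centre of the bottle's mouth, at the lip; z is the bottle's axis, pointing out of it, y is parallel to the hinge. Celadon-green stoneware bottle, 212 mm tall, body 88 mm across, plain round neck 45 mm across for 52 mm below the lip, then the shoulder. Its weight (1.3 kg) and some friction hold it in the cradle: it is drawn up by 15 to 20 N. The mouth is 128 mm from the hinge.
- hinge_axis (a point): Middle of the cradle's hinge, 118 mm above the table, over the centre of the fixed stand; y is the hinge line, x points level to the back, away from the side the bottle leans to. Dark wooden base 200 x 220 x 14 mm; two steel uprights 142 mm high, 78 mm either side of the middle, with round black knobs outside them, out to 102 mm.
- cradle (a joint): Swing of the cradle about its hinge, rad: 0 is the front stop, where the bottle leans 40 degrees (0.698 rad) from upright; it grows as the bottle is swung up, so lean = 0.698 - value; far stop at 0.66. A friction hinge: about 1 N m moves it either way (some 9 N across the neck) and it stays where it is left. The bottle can be swung by its neck.
- bottle (a joint): How far (m) the bottle has been drawn up out of its cradle along its own axis: 0 when right down, where it must stay.
- tray: Off-white plastic tray with a woven rattan edge, fixed, 240 mm along its x and 280 mm along its y (about 12 mm more over the rattan), rim 39 mm above the table, floor 6 mm above it. Origin at the centre of its underside. The glasses and cup stand in a row in its +x half, at x = 68 mm; the -x half is clear.
- tray_clear (a point): Middle of the clear part of the tray, on its floor: 50 mm towards -x from the tray's centre; clear for 50 mm in x and 100 mm in y either side. Its axes are the tray's.
- glass0: Clear soju glass, 62 mm tall, 52 mm across the rim, standing in the tray. Origin at the centre of its foot. To be left alone.
- glass1: Clear soju glass, 62 mm tall, 52 mm across the rim, standing in the tray. Origin at the centre of its foot. To be left alone.
- glass2: Clear soju glass, 62 mm tall, 52 mm across the rim, standing in the tray. Origin at the centre of its foot. To be left alone.
- cup: Grey-blue ceramic shot cup, 45 mm tall, 56 mm across the rim, standing in the tray. Origin at the centre of its foot. To be left alone.
- opener: Stainless steel bottle opener, 140 mm long along its x, 40 mm wide, 4 mm thick, lying on the table. To be left alone.
- tin: Grey plastic tin with a latch, 88 x 118 x 47 mm, on the table behind the tray and cradle. To be left alone.

How it is judged:
By the outcome, as a careful person would: the job done as asked, in the order asked, and still so for the second after the job is handed in, with the robot touching nothing.
It also fails if it takes over 72 s, if anything falls off the work surface, if the arm or the gripper's body presses on something with over 40 N, if the wrist force passes 120 N, or if a joint passes its speed limit or range.

ROBOT

A 6-joint arm with a two-finger parallel gripper is mounted at the origin on the work surface. World frame = base frame: x ahead of the robot, y to its left, z up, the work surface at z = 0. Lengths are in m, angles in rad, forces in N, time in s.
With the tool pointing down it reaches from about 0.425 to 0.925 m from the base axis. Payload 12.5 kg.
Tool frame: the origin (TCP) lies on the centre line of the jaws, within the pads' length; the fingertips stand 8 mm ahead of it and the grasp point (between the pads) lies 11 mm behind it (arm.tip_reach is the distance from the TCP to the fingertips, in m); z points along the fingers, y is the line along which they close (so a half turn about z gives the same grasp; the last joint's range is limited). The gripper opens to 85 mm and grips with 20 to 120 N. Pads are 22 mm wide; open, the fingers measure 114 mm over their backs; the gripper's body (76 mm by 85 mm) begins 54 mm behind the grasp point. The pads swing forward as they close: fully open they stand 13 mm farther back than shut.
Start: joints at [1.109, 0.491, 1.559, -0, 1.092, -0.106], TCP at [0.218, 0.586, 0.239] pointing down, gripper open.
Joint ranges: [-3.1, 3.1], [-0.84, 2.19], [0.05, 2.79], [-1.13, 4.28], [0.06, 2.93], [-2.69, 2.69]. Speed limits (rad/s): [2.22, 2.22, 2.79, 3.14, 3.14, 3.14].

INTERFACE

Orientations are given as [roll, pitch, yaw] about the fixed x, y, z axes, in that order (R = Rz(yaw) Ry(pitch) Rx(roll)).
In Python, from bench import arm gives the robot as it stands.
- The arm moves only by the tool send_rows, never from a script. Its argument "commands" is one flat list of numbers, 7 for each row, row after row: the turn, a rotation vector about the world's x, y, z in rad, then the shift along the world's x, y, z in m, then the opening in per cent of the stroke, from 0 (shut) to 100 (fully open). In form: [rx, ry, rz, x, y, z, claw, rx, ry, rz, x, y, z, claw, ...]. A call has 1 to 5 rows; each row shifts and turns the commanded pose from where the row before left it; what a row does not reach is not made up. A row lasts 1/12 s, in which the tool goes at most 41.7 mm and 7.16 degrees, less where a joint would pass 70% of its speed; a pose out of reach is approached as far as the arm can. A call with a gripper value outside its range is refused whole. The fingers move at their own pace and stop on an object; the grip force is fixed at half the most. Time passes only in rows, so rows that do not move let the fingers close. It gives the time, the measured TCP pose, the force, the opening and the grip force at its end, in the units of the state.
- arm.read_state(): the state, without advancing time (a new reading comes with each control period).
- arm.grab_frame(name): name is "scene" or "side" or "wrist"; returns a dict with "color" (480x640x3 uint8, red, green, blue), "fovy" (degrees; the focal length in pixels is half the picture's height over the tangent of half this angle, whatever the lens; pixels are square), "cx", "cy" (the principal point, pixels), "R" (3x3) and "t" (3): a world point X has camera coordinates R X + t. Camera axes: x right, y down, z forward; pixel columns grow to the right and rows downward; lengths in m; the calibration is good to about 2 mm. A picture is of the moment at which its call begins. There is no depth.
- arm.sign_off(): hands the job in; it is judged then, once.
Trained networks look in the newest picture that a camera, given by its name, has taken for a name from the list of things; names that differ only in an ending like _2 or _b are one class to them, and where a whole thing is asked for, a point or a joint stands for the part that bears it (a point fixed in the world has none). Each returns a list of dicts, best first, with "confidence" (0 to 1); they miss things now and then, are a little off and sometimes report something else, mostly with a low value. They report only what shows in the picture. A call takes as long as a camera call.
- arm.boxes_of(target, camera): "box" ([left, top, width, height] in pixels, round what is visible of it).
- arm.pinpoint(target, camera): "xy" ([column, row] in pixels: a listed point, or the origin of a listed thing).
The state is a dict: "t": time; "q": joint angles; "joint_vel": joint speeds; "effort": joint torques, N m; "tool_pos": TCP position; "ee_rot": TCP orientation; "contact_force": force on the tool from outside, world axes, zero at the start; "ft_torque": the same for the moment, N m; "width": finger opening in m; "grip_force": force on a finger pad.
Only numpy, scipy, OpenCV 4.12 (cv2) and the standard library are available. Lean on these libraries where they do the work, as an engineer would, in place of code of your own. Each camera call takes 0.05 s, during which the arm holds its last target. There are 200 camera calls.

## Working session

There is one attempt and no reset: what is moved stays moved. The work goes in short steps, Python scripts to look and compute and a tool call to move; the robot and the scene stay as the last step left them, time stands still between calls to the robot, and variables do not carry over. Pictures are saved under pics/ and viewed, at most 10 in all, crops included, and the job is handed in when it is done.

Besides the shell and the picture viewer there is one more tool, called after "Emit:" by a JSON object that holds its "op" and its "data", one argument or row to a line. send_rows: Moves the arm, as the interface text tells. Its arguments: {"type":"object","properties":{"commands":{"type":"array"}},"required":["commands"]}

```bash
ls; mkdir -p pics
cat > h.py <<'E'
from bench import arm
import numpy as np, cv2
from scipy.spatial.transform import Rotation as Ro
def grab(n,save=None):
    f=arm.grab_frame(n)
    if save: cv2.imwrite(f'pics/{save}.png',f['color'][:,:,::-1])
    f['f']=240/np.tan(np.radians(f['fovy'])/2); return f
def proj(f,X):
    c=f['R']@np.array(X)+f['t']; return np.array([f['cx'],f['cy']])+f['f']*c[:2]/c[2]
def ray(f,uv):
    d=np.array([(uv[0]-f['cx'])/f['f'],(uv[1]-f['cy'])/f['f'],1]); R=np.array(f['R'])
    d=R.T@d; return -R.T@np.array(f['t']), d/np.linalg.norm(d)
def onz(f,uv,z):
    o,d=ray(f,uv); return o+d*(z-o[2])/d[2]
def tri(rays):
    A=np.zeros((3,3));b=np.zeros(3)
    for o,d in rays:
        P=np.eye(3)-np.outer(d,d);A+=P;b+=P@o
    X=np.linalg.solve(A,b); return X,[np.linalg.norm((np.eye(3)-np.outer(d,d))@(X-o)) for o,d in rays]
E
python3 - <<'E'
from h import *
np.set_printoptions(precision=4,suppress=True)
F={n:grab(n,n+'0') for n in('scene','side','wrist')}
for n in F: print(n,F[n]['fovy'],-np.array(F[n]['R']).T@F[n]['t'])
for t in 'stopper_head stopper_grip stopper_tip mouth hinge_axis tray tray_clear glass0 cup opener tin'.split():
    P={}
    for n in F:
        r=arm.pinpoint(t,n); P[n]=[(np.round(x['xy'],1),round(x['confidence'],2)) for x in r[:4]]
    rays=[ray(F[n],P[n][0][0]) for n in F if P[n] and P[n][0][1]>.4]
    print(t,P, tri(rays) if len(rays)>1 else '')
s=arm.read_state(); print(s)
E
```

```text
pics
scene 55.47850649742798 [ 1.1109 -0.7066  0.7825]
side 57.40297765702429 [ 0.4057 -0.5423  0.6891]
wrist 66.78042023490958 [0.1409 0.6145 0.3732]
stopper_head {'scene': [(array([304.8, 154.2]), 0.79)], 'side': [(array([209.5, 173.6]), 0.85)], 'wrist': []} (array([0.4734, 0.229 , 0.2436]), [np.float64(0.0012969714294400493), np.float64(0.001296971429440138)])
stopper_grip {'scene': [(array([315.6, 172.2]), 0.93)], 'side': [], 'wrist': []} 
stopper_tip {'scene': [(array([319.1, 176.3]), 0.68)], 'side': [(array([235.2, 192.4]), 0.96)], 'wrist': []} (array([0.5164, 0.2312, 0.1869]), [np.float64(0.001279732556854169), np.float64(0.0012797325568542402)])
mouth {'scene': [(array([313.7, 166.1]), 0.72)], 'side': [(array([220.5, 182.6]), 0.92)], 'wrist': []} (array([0.4924, 0.2432, 0.2081]), [np.float64(0.00020462093251560751), np.float64(0.00020462093251570523)])
hinge_axis {'scene': [(array([333.6, 208.1]), 0.6)], 'side': [(array([268.5, 213.7]), 0.73)], 'wrist': []} (array([0.5766, 0.211 , 0.1209]), [np.float64(0.004713091471334925), np.float64(0.00471309147133479)])
tray {'scene': [(
[... 1456 characters left out ...]
), (array([214.1, 390.8]), 0.37)], 'side': [(array([397. , 280.1]), 0.57), (array([225.3, 187.5]), 0.39)], 'wrist': []} (array([ 0.8056,  0.037 , -0.002 ]), [np.float64(0.003012718220055004), np.float64(0.0030127182200549367)])
{'t': 1.8, 'q': array([ 1.1094,  0.4909,  1.5589,  0.    ,  1.0917, -0.1056]), 'joint_vel': array([-0.0005,  0.0022, -0.0022, -0.0002,  0.0006,  0.0006]), 'effort': array([ -0.0004, -61.826 , -26.1848,  -0.0002,   0.0004,  -0.    ]), 'tool_pos': array([0.2177, 0.5859, 0.2393]), 'ee_rot': array([3.1415, 0.    , 2.7858]), 'contact_force': array([ 0.0839,  0.2675, -0.5121]), 'ft_torque': array([ 0.0123, -0.0095, -0.0157]), 'grip_force': 0.0, 'width': 0.08494388866831352}
```

View pics/scene0.png

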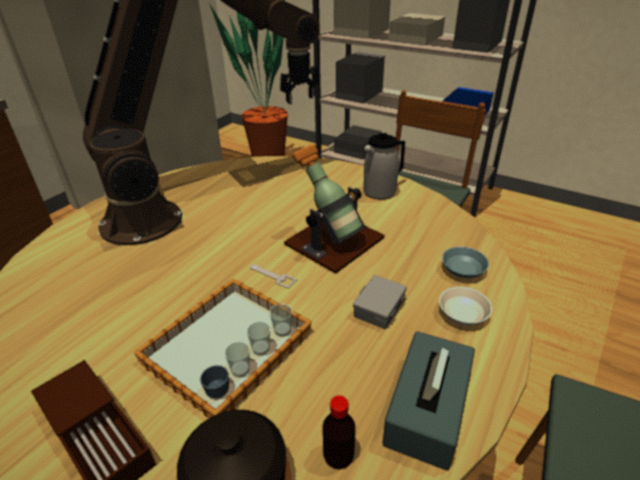

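View pics/side0.png

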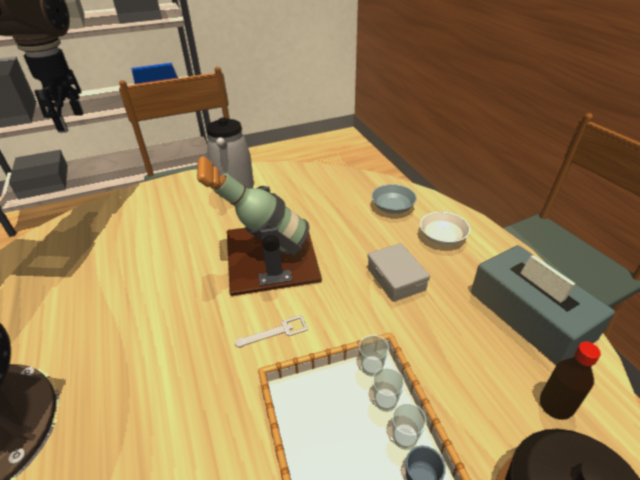

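The stopper head is at scene (305,155) and side (209,172), and the bottle leans towards the robot. The tray's clear half is at side (320,440). Next I fit the stand's pose with the known geometry.

```bash
cat > fit.py <<'E'
from h import *
from scipy.optimize import least_squares
def pts(p,lean=0.698):
    hx,hy,ps=p; xh=np.array([np.cos(ps),np.sin(ps),0]); h=np.array([hx,hy,.118])
    zb=-np.sin(lean)*xh+np.array([0,0,np.cos(lean)])
    return dict(hinge_axis=h,mouth=h+.128*zb,stopper_head=h+.162*zb,stopper_tip=h+.092*zb,stopper_grip=h+.112*zb),zb,xh
E
python3 - <<'E'
from fit import *
np.set_printoptions(precision=4,suppress=True)
F={n:grab(n) for n in('scene','side')}
O={('scene','stopper_head'):(304.8,154.2),('side','stopper_head'):(209.5,173.6),('scene','stopper_grip'):(315.6,172.2),('scene','stopper_tip'):(319.1,176.3),('side','stopper_tip'):(235.2,192.4),('scene','mouth'):(313.7,166.1),('side','mouth'):(220.5,182.6),('scene','hinge_axis'):(333.6,208.1),('side','hinge_axis'):(268.5,213.7)}
res=lambda p:np.concatenate([proj(F[c],pts(p)[0][k])-uv for (c,k),uv in O.items()])
s=least_squares(res,[.577,.211,-.17],loss='soft_l1'); print(s.x); print(res(s.x).reshape(-1,2)); print(pts(s.x))
# base plate: dark-brown quad
ps=s.x[2]; 
for c in F:
    im=cv2.cvtColor(F[c]['color'],cv2.COLOR_RGB2BGR)
    def dr(a,b,col): cv2.line(im,*[tuple(int(round(v)) for v in proj(F[c],q)) for q in(a,b)],col,1)
    P,zb,xh=pts(s.x); yh=np.array([-xh[1],xh[0],0]); h=P['hinge_axis']
    cs=[h*[1,1,0]+[0,0,.014]+a*.1*xh+b*.11*yh for a,b in((1,1),(1,-1),(-1,-1),(-1,1))]
    cs2=[h*[1,1,0]+[0,0,.014]+a*.11*xh+b*.1*yh for a,b in((1,1),(1,-1),(-1,-1),(-1,1))]
    for i in range(4): dr(cs[i],cs[i-1],(0,255,255))
    dr(h,P['stopper_head']+.019*zb,(0,0,255)); dr(P['stopper_head']-.04*yh,P['stopper_head']+.04*yh,(255,0,0)); dr(h-.102*yh,h+.102*yh,(255,0,255))
    m=proj(F[c],h).astype(int); cr=im[m[1]-90:m[1]+80,m[0]-100:m[0]+100]
    cv2.imwrite(f'pics/_{c}.png',cv2.resize(cr,None,fx=2,fy=2,interpolation=2) if 0 else cv2.resize(cr,None,fx=2,fy=2))
a=[cv2.imread(f'pics/_{c}.png') for c in F]; cv2.imwrite('pics/fit.png',np.hstack(a))
E
```

```text
[ 0.5762  0.2177 -0.1454]
[[ 0.5791  0.4206]
 [-0.5427 -0.902 ]
 [-0.9151 -1.5154]
 [-0.7138  0.7738]
 [ 0.8822 -0.1793]
 [-1.9847 -0.5417]
 [ 1.9606 -0.1832]
 [ 1.6592 -1.8996]
 [-0.4407  1.5356]]
({'hinge_axis': array([0.5762, 0.2177, 0.118 ]), 'mouth': array([0.4948, 0.2296, 0.2161]), 'stopper_head': array([0.4731, 0.2328, 0.2421]), 'stopper_tip': array([0.5177, 0.2263, 0.1885]), 'stopper_grip': array([0.5049, 0.2282, 0.2038])}, array([-0.6359,  0.0931,  0.7661]), array([ 0.9895, -0.1449,  0.    ]))
```

View pics/fit.png

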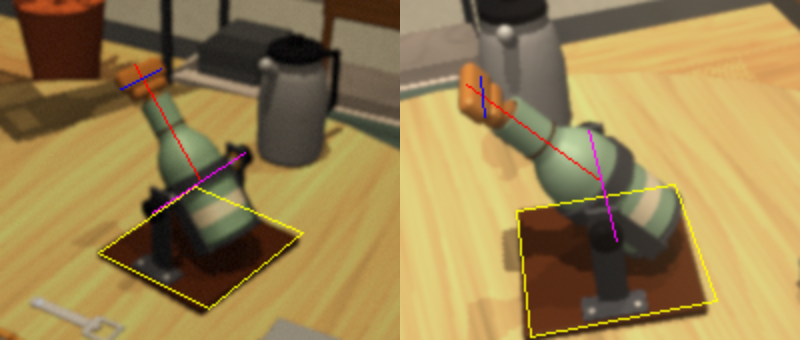

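The fit matches the scene view and is slightly off in yaw in the side view. I'll refine it with the wrist camera on the way, starting with a move to pre-grasp.

```bash
cat > plan.py <<'E'
from fit import *
def toolR(zb,xb): return np.column_stack([np.cross(xb,-zb),xb,-zb])
def goal(p,lean,d,ydir=1):
    """TCP pose: TCP at hinge + d*zb, tool along -zb"""
    P,zb,xh=pts(p,lean); yh=np.array([-xh[1],xh[0],0]); xb=np.cross(yh,zb)
    return P['hinge_axis']+d*zb, toolR(zb,ydir*xb)
def cur():
    s=arm.read_state(); return s, np.array(s['tool_pos']), Ro.from_euler('xyz',s['ee_rot']).as_matrix()
def rows(x0,R0,x1,R1,n,claw):
    r=Ro.from_matrix(R1@R0.T).as_rotvec(); d=x1-x0
    row=[round(float(v),4) for v in np.r_[r/n,d/n]]+[claw]
    print(n,'x',row,'mm/row',round(np.linalg.norm(d)/n*1e3,1),'deg/row',round(np.degrees(np.linalg.norm(r))/n,2))
E
python3 - <<'E'
from plan import *
s,x,R=cur(); g=goal([.5762,.2177,-.1454],.698,.162-.011+.09)
print(g[0]); rows(x,R,*g,15,100)
E
```

```text
[0.42294687 0.24014137 0.30263711]
15 x [0.0256, -0.0432, -0.0867, 0.0137, -0.023, 0.0042, 100] mm/row 27.1 deg/row 5.74
```

Emit:
{"op": "send_rows", "data": {
  "commands": [0.0256,-0.0432,-0.0867,0.0137,-0.023,0.0042,100,0.0256,-0.0432,-0.0867,0.0137,-0.023,0.0042,100,0.0256,-0.0432,-0.0867,0.0137,-0.023,0.0042,100,0.0256,-0.0432,-0.0867,0.0137,-0.023,0.0042,100,0.0256,-0.0432,-0.0867,0.0137,-0.023,0.0042,100]
}}

```text
t: 2.32
tool_pos: [0.2866, 0.4697, 0.2607]
ee_rot: [2.915, 0.11, 2.333]
contact_force: [0.2, 0.5, 0.2]
width: 0.0853
grip_force: 0.0
```

Emit:
{"op": "send_rows", "data": {
  "commands": [0.0256,-0.0432,-0.0867,0.0137,-0.023,0.0042,100,0.0256,-0.0432,-0.0867,0.0137,-0.023,0.0042,100,0.0256,-0.0432,-0.0867,0.0137,-0.023,0.0042,100,0.0256,-0.0432,-0.0867,0.0137,-0.023,0.0042,100,0.0256,-0.0432,-0.0867,0.0137,-0.023,0.0042,100]
}}

```text
t: 2.73
tool_pos: [0.3551, 0.3547, 0.2818]
ee_rot: [2.664, 0.109, 1.87]
contact_force: [0.2, -0.0, 0.2]
width: 0.0854
grip_force: 0.0
```

Emit:
{"op": "send_rows", "data": {
  "commands": [0.0256,-0.0432,-0.0867,0.0137,-0.023,0.0042,100,0.0256,-0.0432,-0.0867,0.0137,-0.023,0.0042,100,0.0256,-0.0432,-0.0867,0.0137,-0.023,0.0042,100,0.0256,-0.0432,-0.0867,0.0137,-0.023,0.0042,100,0.0256,-0.0432,-0.0867,0.0137,-0.023,0.0042,100]
}}

```text
t: 3.15
tool_pos: [0.4236, 0.2397, 0.3028]
ee_rot: [2.441, -0.002, 1.422]
contact_force: [0.3, 0.0, -0.5]
width: 0.0853
grip_force: 0.0
```

Run:
```python
from plan import *
np.set_printoptions(precision=4,suppress=True)
s,x,R=cur(); print(s['t'],x,R,s['q'],s['contact_force'])
f=grab('wrist','w1'); print(proj(f,x),proj(f,x+.008*R[:,2]))
P=pts([.5762,.2177,-.1454])[0]
for t in P: print(t,[(np.round(r['xy'],1),round(r['confidence'],2)) for r in arm.pinpoint(t,'wrist')[:2]],proj(f,P[t]))
```

```text
3.15 [0.4236 0.2397 0.3028] [[ 0.1481  0.7556  0.638 ]
 [ 0.989  -0.1145 -0.0939]
 [ 0.0021  0.6449 -0.7643]] [ 0.6028  0.1215  2.1139 -0.9556  0.5676  1.4942] [ 0.2955  0.0079 -0.4622]
[323.9189 320.735 ] [323.9084 311.0814]
hinge_axis [] [322.5059 197.8005]
mouth [(array([388.5, 245.6]), 0.52)] [322.4731 236.1097]
stopper_head [] [322.4585 253.1414]
stopper_tip [] [322.4851 222.1424]
stopper_grip [(array([256. , 337.4]), 0.71)] [322.4788 229.4746]
```

View pics/w1.png

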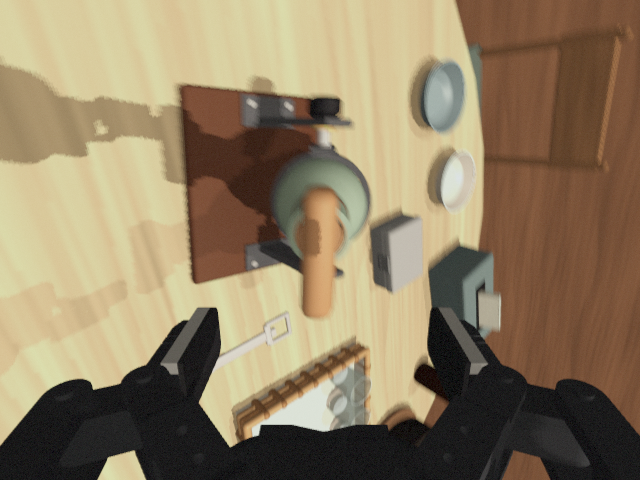

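The wrist view shows the stopper head running from (320,190) to (316,317), between the fingers and about 4 px left of the prediction. The base's left edge runs from (180,87) to (193,282). I'll fold these into a refit.

Run:
```python
from plan import *
np.set_printoptions(precision=4,suppress=True)
F={n:grab(n) for n in('scene','side','wrist')}
p0=[.5762,.2177,-.1454]; P0=pts(p0)[0]
off={c:proj(F[c],P0['hinge_axis']).astype(int)-[100,90] for c in('scene','side')}
C={'scene':[(97,254),(209,312),(302,236)],'side':[(117,210),(130,338),(306,309),(275,186)]}
C={c:[np.array(v)/2+off[c] for v in C[c]] for c in C}; C['wrist']=[np.array((180,86)),np.array((193,283))]
def res(p,full=False):
    P,zb,xh=pts(p); yh=np.array([-xh[1],xh[0],0]); h=P['hinge_axis']*[1,1,0]; r=[]
    for c in C:
        q=np.array([proj(F[c],h+[0,0,z]+a*.1*xh+b*.11*yh) for z in(0,.014) for a in(1,-1) for b in(1,-1)]).astype(np.float32)
        hull=cv2.convexHull(q)[:,0]
        for v in C[c]:
            d=hull-v; r+=list(d[np.argmin((d**2).sum(1))]*(.5 if c=='wrist' else 1))
    H=P['stopper_head']
    r+=[(proj(F['wrist'],H+.04*yh)[0]-321)*1,(proj(F['wrist'],H-.04*yh)[0]-316.5)*1]
    for c,k,uv in(('scene','stopper_head',(304.8,154.2)),('side','stopper_head',(209.5,173.6)),('scene','mouth',(313.7,166.1)),('side','stopper_tip',(235.2,192.4))): r+=list(proj(F[c],P[k])-uv)
    return np.array(r)
s=least_squares(res,p0,loss='soft_l1',diff_step=1e-4); print(s.x); print(res(s.x).reshape(-1,2)); print(pts(s.x))
_,x,R=cur(); rows(x,R,*goal(s.x,.698,.151),5,100); rows(x,R,*goal(s.x,.698,.151+.045),3,100)
```

```text
[ 0.5732  0.218  -0.1661]
[[-0.4497  1.5711]
 [-2.7781  1.7534]
 [-1.0925 -1.4458]
 [-1.2647 -0.8056]
 [-2.2199 -1.5439]
 [ 2.5704  1.4449]
 [-1.0613 -0.5954]
 [-0.3062 -0.2798]
 [ 0.3463  0.2053]
 [ 0.8426  3.2272]
 [ 0.2572 -0.1183]
 [-2.1066 -1.2029]
 [-2.4298 -1.0446]
 [-0.5999 -0.2414]]
({'hinge_axis': array([0.5732, 0.218 , 0.118 ]), 'mouth': array([0.4921, 0.2316, 0.2161]), 'stopper_head': array([0.4705, 0.2352, 0.2421]), 'stopper_tip': array([0.5149, 0.2277, 0.1885]), 'stopper_grip': array([0.5022, 0.2299, 0.2038])}, array([-0.6338,  0.1062,  0.7661]), array([ 0.9862, -0.1653,  0.    ]))
5 x [0.0001, 0.0, -0.0046, 0.0109, -0.0015, -0.0137, 100] mm/row 17.6 deg/row 0.26
3 x [0.0001, 0.0001, -0.0076, 0.0087, -0.0009, -0.0114, 100] mm/row 14.3 deg/row 0.44
```

Emit:
{"op": "send_rows", "data": {
  "commands": [0,0,-0.0046,0.0109,-0.0015,-0.0137,100,0,0,-0.0046,0.0109,-0.0015,-0.0137,100,0,0,-0.0046,0.0109,-0.0015,-0.0137,100,0,0,-0.0046,0.0109,-0.0015,-0.0137,100,0,0,-0.0046,0.0109,-0.0015,-0.0137,100]
}}

```text
t: 4.02
tool_pos: [0.4793, 0.2359, 0.2423]
ee_rot: [2.461, 0.002, 1.401]
contact_force: [0.3, 0.1, 0.4]
width: 0.0851
grip_force: 0.0
```

Emit:
{"op": "send_rows", "data": {
  "commands": [0,0,0,0,0,0,40,0,0,0,0,0,0,32,0,0,0,0,0,0,26,0,0,0,0,0,0,20,0,0,0,0,0,0,0]
}}

```text
t: 4.43
tool_pos: [0.4783, 0.2357, 0.2437]
ee_rot: [2.46, 0.002, 1.402]
contact_force: [-11.1, 2.0, 0.1]
width: 0.0255
grip_force: 4.3
```

Run:
```python
from plan import *
np.set_printoptions(precision=4,suppress=True)
s,x,R=cur(); g=goal([.5732,.218,-.1661],.698,.151)
print(s['t'],x,g[0],s['width'],s['grip_force'],s['contact_force'],s['ft_torque'],'in tool',R.T@s['contact_force'], Ro.from_matrix(g[1]@R.T).as_rotvec())
f=grab('wrist','w2')
```

```text
4.4333 [0.4783 0.2357 0.2437] [0.4775 0.234  0.2337] 0.025488639186099907 4.3124732037540525 [-11.0534   1.9564   0.0863] [ 0.3957  1.7562 -0.0075] in tool [ 0.0701 -8.6606 -7.1416] [-0.001  -0.0162  0.0028]
```

View pics/w2.png

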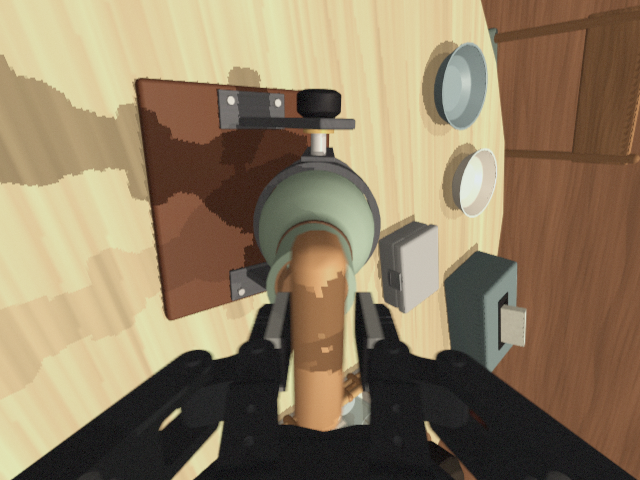

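The left finger touched first: the head is about 2.7 mm off-centre towards the left, and the tool stopped 8–10 mm short along the axis. I'll open, correct both, and close again.

Emit:
{"op": "send_rows", "data": {
  "commands": [0,0,0,0,0,0,50,0,-0.008,0,-0.001,0,-0.001,50,0,-0.008,0,0.002,-0.0003,-0.0034,50,0,0,0,0.002,-0.0003,-0.0034,50,0,0,0,0,0,0,40]
}}

```text
t: 4.9
tool_pos: [0.4842, 0.237, 0.2437]
ee_rot: [2.457, 0.001, 1.4]
contact_force: [0.4, -0.2, -0.6]
width: 0.0347
grip_force: 0.0
```

Run:
```python
from plan import *
np.set_printoptions(precision=4,suppress=True)
s,x,R=cur(); g=goal([.5732,.218,-.1661],.698,.151)
print(s['t'],x,g[0],s['width'],s['contact_force'],'d tool',R.T@(g[0]-x), Ro.from_matrix(g[1]@R.T).as_rotvec(),s['q'])
```

```text
4.9 [0.4842 0.237  0.2437] [0.4775 0.234  0.2337] 0.034662850112882254 [ 0.403  -0.2137 -0.6443] d tool [-0.004  -0.0111  0.0039] [-0.0013 -0.0133  0.0048] [ 0.5173  0.2807  2.0919 -1.1337  0.4601  1.6569]
```

Joint 4 is at its range end (-1.13), so approaching exactly along the axis won't work. Tilting the tool about the pinch axis, from the -y side, would help. I'll fit the arm's kinematics to check this.

```bash
cat > kin.py <<'E'
from plan import *
S=[([1.1094,.4909,1.5589,0,1.0917,-.1056],[.2177,.5859,.2393],[3.1415,0,2.7858]),
([.6028,.1215,2.1139,-.9556,.5676,1.4942],[.4236,.2397,.3028],[2.441,-.002,1.422]),
([.5173,.2807,2.0919,-1.1337,.4601,1.6569],[.4842,.2370,.2437],[2.457,.001,1.4])]
def ry(a): return Ro.from_rotvec([0,a,0]).as_matrix()
def rz(a): return Ro.from_rotvec([0,0,a]).as_matrix()
def fk(q,g):
    h,a,L1,b,L2,Lt=g; R1=rz(q[0]); R2=R1@ry(q[1]); R3=R2@ry(q[2]); R=R3@rz(q[3])@ry(q[4])@rz(q[5])
    return R1@[a,0,h]+R2@[0,0,L1]+R3@[b,0,L2]+R@[0,0,Lt], R@rz(np.pi/2)
LO=np.array([-3.1,-.84,.05,-1.13,.06,-2.69]);HI=np.array([3.1,2.19,2.79,4.28,2.93,2.69])
_r=lambda g:np.concatenate([fk(q,g)[0]-x for q,x,_ in S])
_s=least_squares(_r,[.4,0,.5,0,.5,.25]); G=_s.x
def ik(x,R,q0):
    def e(q):
        p,Q=fk(q,G); return np.r_[(p-x)*5,Ro.from_matrix(R@Q.T).as_rotvec()]
    s=least_squares(e,np.clip(q0,LO+.01,HI-.01),bounds=(LO,HI)); return s.x,np.linalg.norm(s.fun)
def tilt(R,a): # turn about pinch axis (tool y) so that tool z swings toward +x_t
    return R@ry(a)
E
python3 - <<'E'
from kin import *
np.set_printoptions(precision=3,suppress=True)
print(G,_s.fun*1e3)
for q,x,e in S: print(fk(q,G)[1]-Ro.from_euler('xyz',e).as_matrix())
p=[.5732,.218,-.1661]
for lean in(.698,.349):
  x,R=goal(p,lean,.162)
  for a in(-.6,-.3,0,.3,.5,.6,.7,.8,.9):
    Rt=tilt(R,a); xt=x+.011*Rt[:,2]
    best=[ik(xt,Rt,q0) for q0 in([.5,.3,2.,0,.5,1.5],[.3,.1,2.,1.5,.6,-1],[.4,.1,2,3,.6,-2.])]
    for q,e in best:
      if e<1e-3: print(lean,a,q,'margin',np.min([q-LO,HI-q]).round(2));
E
```

```text
Traceback (most recent call last):
NameError: name '_s' is not defined
```

Run:
```python
from kin import *
import kin
np.set_printoptions(precision=3,suppress=True)
print(G,kin._s.fun*1e3)
for q,x,e in S: print(np.abs(fk(q,G)[1]-Ro.from_euler('xyz',e).as_matrix()).max())
p=[.5732,.218,-.1661]
for lean in(.698,.349):
  x,R=goal(p,lean,.162)
  for a in(-.6,-.3,0,.3,.5,.6,.7,.8,.9):
    Rt=tilt(R,a); xt=x+.011*Rt[:,2]
    for q0 in([.5,.3,2.,0,.5,1.5],[.3,.1,2.,1.5,.6,-1],[.4,.1,2,3,.6,-2.]):
      q,e=ik(xt,Rt,q0)
      if e<1e-3: print(lean,a,q,'margin',np.min([q-LO,HI-q]).round(2));
```

```text
[-0.007  0.211  0.485 -0.014  0.199  0.097] [ 59.57  -28.226   5.905  -3.641  -2.104 -13.514   5.214  -3.207   7.609]
9.766044646423063e-06
0.000261904410418512
0.00015104330930873489
0.698 -0.6 [ 0.59   0.375  2.105 -1.105  1.049  1.762] margin 0.02
0.698 -0.6 [ 0.59   0.375  2.105 -1.105  1.049  1.762] margin 0.02
0.698 0.5 [ 0.453  0.277  2.296  2.904  0.27  -2.45 ] margin 0.21
0.698 0.5 [ 0.453  0.277  2.296  2.904  0.27  -2.45 ] margin 0.21
0.698 0.5 [ 0.453  0.277  2.296  2.904  0.27  -2.45 ] margin 0.21
0.698 0.6 [ 0.437  0.282  2.315  2.667  0.368 -2.239] margin 0.31
0.698 0.6 [ 0.437  0.282  2.315  2.667  0.368 -2.239] margin 0.31
0.698 0.6 [ 0.437  0.282  2.315  2.667  0.368 -2.239] margin 0.31
0.698 0.7 [ 0.421  0.289  2.335  2.528  0.477 -2.127] margin 0.42
0.698 0.7 [ 0.421  0.289  2.335  2.528  0.477 -2.127] margin 0.42
0.698 0.7 [ 0.421  0.289  2.335  2.528  0.477 -2.127] margin 0.42
0.698 0.8 [ 0.405  0.299  2.354  2.435  0.591 -2.065] margin 0.44
0.698 0.8 [ 0.405  0.299  2.354  2.435  0.591 -2.065] margin 0.44
0.698 0.8 [ 0.405  0.299  2.354  2.435  0.591 -2.065] ma
[... 1073 characters left out ...]
 1.965  0.949  0.44  -0.374] margin 0.38
0.349 0.6 [ 0.361  0.311  1.965  0.949  0.44  -0.374] margin 0.38
0.349 0.7 [ 0.347  0.315  1.99   1.197  0.483 -0.616] margin 0.42
0.349 0.7 [ 0.347  0.315  1.99   1.197  0.483 -0.616] margin 0.42
0.349 0.7 [ 0.347  0.315  1.99   1.197  0.483 -0.616] margin 0.42
0.349 0.8 [ 0.335  0.32   2.014  1.397  0.55  -0.813] margin 0.49
0.349 0.8 [ 0.335  0.32   2.014  1.397  0.55  -0.813] margin 0.49
0.349 0.8 [ 0.335  0.32   2.014  1.397  0.55  -0.813] margin 0.49
0.349 0.9 [ 0.323  0.327  2.039  1.551  0.633 -0.967] margin 0.57
0.349 0.9 [ 0.323  0.327  2.039  1.551  0.633 -0.967] margin 0.57
0.349 0.9 [ 0.323  0.327  2.039  1.551  0.633 -0.967] margin 0.57
```

```bash
python3 - <<'E'
import re
s=open('kin.py').read()
s=s.replace("h,a,L1,b,L2,Lt=g","h,a,L1,b,L2,Lt,d=g").replace("R1@[a,0,h]","R1@[a,d,h]").replace("[.4,0,.5,0,.5,.25]","[.2,0,.5,0,.5,.25,.066]")
open('kin.py','w').write(s)
E
cat > t.py <<'E'
from kin import *
import kin
np.set_printoptions(precision=3,suppress=True)
print(G,kin._s.fun*1e3)
p=[.5732,.218,-.1661]
for lean in(.698,.349):
  x,R=goal(p,lean,.162)
  for a in(-.9,-.6,-.3,0,.3,.5,.7,.9):
    Rt=tilt(R,a); xt=x+.011*Rt[:,2]
    for q0 in([.5,.3,2.,0,.5,1.5],[.4,.1,2,3,.6,-2.]):
      q,e=ik(xt,Rt,q0)
      if e<1e-3: print(lean,a,q,'margin',np.min([q-LO,HI-q]).round(2));
E
python3 t.py
```

```text
[ 0.197 -0.     0.587  0.043  0.411  0.247  0.066] [-0.004  0.001 -0.004 -0.041  0.065  0.008  0.038 -0.071 -0.005]
0.698 -0.9 [ 0.704  0.607  1.76  -0.952  1.469  1.686] margin 0.18
0.698 -0.6 [ 0.686  0.487  1.881 -0.999  1.161  1.687] margin 0.13
0.698 -0.3 [ 0.629  0.375  2.006 -1.079  0.821  1.703] margin 0.05
0.698 0.5 [ 0.238  0.256  2.284  2.318  0.303 -2.028] margin 0.24
0.698 0.5 [ 0.238  0.256  2.284  2.318  0.303 -2.028] margin 0.24
0.698 0.7 [ 0.114  0.297  2.319  2.079  0.586 -1.916] margin 0.47
0.698 0.7 [ 0.114  0.297  2.319  2.079  0.586 -1.916] margin 0.47
0.698 0.9 [ 0.007  0.367  2.333  1.942  0.854 -1.919] margin 0.46
0.698 0.9 [ 0.007  0.367  2.333  1.942  0.854 -1.919] margin 0.46
0.349 -0.9 [ 0.595  0.608  1.57  -0.795  1.555  1.199] margin 0.34
0.349 -0.6 [ 0.552  0.492  1.656 -0.692  1.276  1.132] margin 0.44
0.349 -0.3 [ 0.477  0.388  1.751 -0.546  0.983  1.   ] margin 0.58
0.349 0 [ 0.369  0.308  1.85  -0.275  0.699  0.721] margin 0.64
0.349 0 [ 0.369  0.308  1.85  -0.275  0.699  0.721] margin 0.64
0.349 0.3 [0.235 0.268 1.944 0.298 0.515 0.119] margin 0.45
0.349 0.3 [0.235 0.268 1.944 0.298 0.515 0.119] margin 0.45
0.349 0.5 [ 0.14   0.27   1.999  0.802  0.535 -0.417] margin 0.48
0.349 0.5 [ 0.14   0.27   1.999  0.802  0.535 -0.417] margin 0.48
0.349 0.7 [ 0.049  0.297  2.046  1.174  0.671 -0.832] margin 0.61
0.349 0.7 [ 0.049  0.297  2.046  1.174  0.671 -0.832] margin 0.61
0.349 0.9 [-0.03   0.35   2.081  1.385  0.864 -1.095] margin 0.71
0.349 0.9 [-0.03   0.35   2.081  1.385  0.864 -1.095] margin 0.71
```

The model fits to 0.1 mm. With the tool tilted by -0.6 rad about the pinch axis the arm stays within range, so I'll re-approach that way.

```bash
cat >> kin.py <<'E'
def gt(p,lean,d,a,dx=0,dy=0):
    "grasp point at hinge+d*zb (+dx along xb), tool tilted a about the pinch axis"
    x,R=goal(p,lean,d); Rt=tilt(R,a); return x+dx*R[:,1]+.011*Rt[:,2],Rt
def path(x0,R0,x1,R1,n,claw,q0):
    rows(x0,R0,x1,R1,n,claw); r=Ro.from_matrix(R1@R0.T).as_rotvec(); qs=[q0]
    for i in range(1,n+1):
        q,e=ik(x0+(x1-x0)*i/n,Ro.from_rotvec(r*i/n).as_matrix()@R0,qs[-1]); qs.append(q)
        if e>1e-3: print('IK miss',i,e)
    v=np.abs(np.diff(qs,axis=0)).max(0)*12/np.array([2.22,2.22,2.79,3.14,3.14,3.14]); print('q end',qs[-1].round(3),'speed frac',v.round(2)); return qs[-1]
E
python3 - <<'E'
from kin import *
p=[.5732,.218,-.1661]
s,x,R=cur(); path(x,R,*gt(p,.698,.162,-.6,.002),10,60,s['q'])
print(R.T@(gt(p,.698,.162,-.6)[0]-x))
E
```

```text
10 x [-0.0457, 0.0064, -0.0378, -0.0007, -0.0009, -0.0007, 60] mm/row 1.4 deg/row 3.42
q end [ 0.684  0.486  1.877 -0.998  1.162  1.683] speed frac [0.14 0.13 0.09 0.08 0.3  0.01]
[-0.0102199  -0.01112651  0.00199722]
```

Emit:
{"op": "send_rows", "data": {
  "commands": [-0.0457,0.0064,-0.0378,-0.0007,-0.0009,-0.0007,60,-0.0457,0.0064,-0.0378,-0.0007,-0.0009,-0.0007,60,-0.0457,0.0064,-0.0378,-0.0007,-0.0009,-0.0007,60,-0.0457,0.0064,-0.0378,-0.0007,-0.0009,-0.0007,60,-0.0457,0.0064,-0.0378,-0.0007,-0.0009,-0.0007,60]
}}

```text
t: 5.32
tool_pos: [0.4803, 0.2323, 0.2403]
ee_rot: [2.427, 0.232, 1.205]
contact_force: [0.5, -1.2, 0.4]
width: 0.0508
grip_force: 0.0
```

Emit:
{"op": "send_rows", "data": {
  "commands": [-0.0457,0.0064,-0.0378,-0.0007,-0.0009,-0.0007,60,-0.0457,0.0064,-0.0378,-0.0007,-0.0009,-0.0007,60,-0.0457,0.0064,-0.0378,-0.0007,-0.0009,-0.0007,60,-0.0457,0.0064,-0.0378,-0.0007,-0.0009,-0.0007,60,-0.0457,0.0064,-0.0378,-0.0007,-0.0009,-0.0007,60]
}}

```text
t: 5.73
tool_pos: [0.4768, 0.228, 0.2366]
ee_rot: [2.347, 0.45, 0.988]
contact_force: [-0.4, 0.3, -0.6]
width: 0.0509
grip_force: 0.0
```

Run:
```python
from kin import *
np.set_printoptions(precision=4,suppress=True)
p=[.5732,.218,-.1661]
s,x,R=cur(); g=gt(p,.698,.162,-.6,.002); print(s['t'],x,g[0],s['q'],s['contact_force'],s['width']); print(R.T@(g[0]-x),Ro.from_matrix(g[1]@R.T).as_rotvec())
f=grab('wrist','w3'); print(proj(f,x),proj(f,x-.011*R[:,2]), proj(f,gt(p,.698,.162,0)[0]-0))
```

```text
5.7333 [0.4768 0.228  0.2366] [0.4768 0.2279 0.2364] [ 0.6847  0.4869  1.8758 -0.9978  1.1652  1.6828] [-0.44    0.3271 -0.5551] 0.050912657948319597
[ 0.     -0.0001  0.0002] [ 0.0025 -0.0001  0.002 ]
[323.7007 320.5853] [323.7186 335.5085] [318.5465 309.6912]
```

View pics/w3.png

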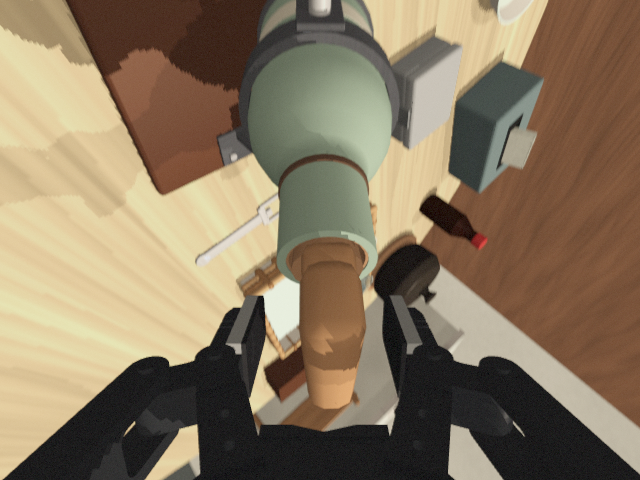

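The head sits about 8 px right of the finger centre. The earlier one-sided touch swung the bottle up by about 0.03 rad, so I'll centre on lean ≈0.668 and close.

Run:
```python
from kin import *
p=[.5732,.218,-.1661]
s,x,R=cur(); path(x,R,*gt(p,.668,.162,-.6),2,60,s['q'])
```

```text
2 x [0.0054, 0.0142, 0.0021, 0.0009, -0.0003, 0.0011, 60] mm/row 1.4 deg/row 0.88
q end [ 0.675  0.482  1.863 -0.97   1.163  1.635] speed frac [0.03 0.02 0.02 0.05 0.01 0.09]
```

Emit:
{"op": "send_rows", "data": {
  "commands": [0.0054,0.0142,0.0021,0.0009,-0.0003,0.0011,50,0.0054,0.0142,0.0021,0.0009,-0.0003,0.0011,40,0,0,0,0,0,0,32,0,0,0,0,0,0,28,0,0,0,0,0,0,26]
}}

```text
t: 6.2
tool_pos: [0.4786, 0.2269, 0.2393]
ee_rot: [2.381, 0.453, 1.009]
contact_force: [-0.6, -0.2, -0.5]
width: 0.022
grip_force: 0.0
```

Emit:
{"op": "send_rows", "data": {
  "commands": [0,0,0,0,0,0,25,0,0,0,0,0,0,24,0,0,0,0,0,0,10,0,0,0,0,0,0,10,0,0,0,0,0,0,10]
}}

```text
t: 6.62
tool_pos: [0.4783, 0.2272, 0.2389]
ee_rot: [2.381, 0.454, 1.009]
contact_force: [-3.3, 0.4, 3.0]
width: 0.0193
grip_force: 58.5
```

Run:
```python
from kin import *
np.set_printoptions(precision=4,suppress=True)
p=[.5732,.218,-.1661]
s,x,R=cur(); g=gt(p,.668,.162,-.6); print(s['t'],x,s['q'],s['contact_force'],s['ft_torque'],s['width'],s['grip_force']); print(R.T@(g[0]-x),Ro.from_matrix(g[1]@R.T).as_rotvec(),R.T@s['contact_force'])
```

```text
6.6167 [0.4783 0.2272 0.2389] [ 0.6737  0.4777  1.8666 -0.9707  1.1569  1.6345] [-3.2824  0.3861  2.9824] [ 0.1622  0.5579 -0.3671] 0.01927895783459683 58.527066484093666
[ 0.0008 -0.0002  0.0005] [-0.0054  0.0012 -0.0037] [-2.587  -0.7431 -3.5459]
```

Gripped at 58 N with little side load. Now I plan the rocking rows about stopper_grip.

```bash
cat > rock.py <<'E'
from kin import *
import json,sys
p=[.5732,.218,-.1661]
def nominal():
    d=json.load(open('nom.json')); return np.array(d['x']),np.array(d['R']),np.array(d['zb']),np.array(d['xb'])
def pose(th,l):
    x,R,zb,xb=nominal(); piv=x-.011*R[:,2]-.050*zb; Q=Ro.from_rotvec(th*xb).as_matrix()
    return piv+Q@(x-piv)+l*zb, Q@R
def seq(A):  # list of (th,lift)
    out=[];q=np.array(arm.read_state()['q']);qq=[]
    for (a,b) in zip(A[:-1],A[1:]):
        x0,R0=pose(*a);x1,R1=pose(*b)
        out+=[float(v) for v in np.round(np.r_[Ro.from_matrix(R1@R0.T).as_rotvec(),x1-x0],4)]+[10]
        q,e=ik(x1,R1,q);qq.append(q)
    print(out); qq=np.array(qq); print('q4',qq[:,3].round(2),'dq/lim',(np.abs(np.diff(qq,axis=0)).max(0)*12/np.array([2.22,2.22,2.79,3.14,3.14,3.14])).round(2))
def where():
    s,x,R=cur(); x0,R0,zb,xb=nominal(); g=x-.011*R[:,2]; th=Ro.from_matrix(R@R0.T).as_rotvec()@xb
    zz=Ro.from_rotvec(th*xb).as_matrix()@zb; piv=g-.05*zz; piv0=x0-.011*R0[:,2]-.05*zb
    f=np.array(s['contact_force']); yb=np.cross(zb,xb)
    print('t',s['t'],'th',round(th,4),'pivot lift mm',(zb@(piv-piv0)*1e3).round(2),'xb',(xb@(piv-piv0)*1e3).round(2),'yb',(yb@(piv-piv0)*1e3).round(2),'F zb/xb/yb',(f@zb).round(1),(f@xb).round(1),(f@yb).round(1),'w',s['width'],'g',s['grip_force'])
E
python3 - <<'E'
from rock import *
s,x,R=cur(); _,zb,xh=pts(p,.668); yh=np.array([-xh[1],xh[0],0]); xb=np.cross(yh,zb)
json.dump(dict(x=list(x),R=R.tolist(),zb=list(zb),xb=list(xb)),open('nom.json','w'))
A=[(0,0),(.06,.0003),(.115,.001),(.04,.0016),(-.04,.0023),(-.115,.003),(-.04,.0036),(.04,.0043),(.115,.005),(.04,.0056),(-.04,.0063)]
seq(A[:6]); seq(A[5:])
E
```

```text
[0.0465, -0.0078, 0.0372, -0.0003, -0.0024, -0.0001, 10, 0.0426, -0.0071, 0.0341, -0.0005, -0.0022, 0.0001, 10, -0.0581, 0.0097, -0.0465, -0.0003, 0.0031, 0.001, 10, -0.0619, 0.0104, -0.0496, -0.0002, 0.0033, 0.0009, 10, -0.0581, 0.0097, -0.0465, -0.0001, 0.0031, 0.0007, 10]
q4 [-0.98 -0.99 -0.98 -0.96 -0.95] dq/lim [0.1  0.19 0.17 0.07 0.35 0.  ]
[0.0581, -0.0097, 0.0465, -0.0007, -0.003, 0.0003, 10, 0.0619, -0.0104, 0.0496, -0.0007, -0.0032, 0.0002, 10, 0.0581, -0.0097, 0.0465, -0.0005, -0.003, 0.0, 10, -0.0581, 0.0097, -0.0465, -0.0003, 0.0031, 0.001, 10, -0.0619, 0.0104, -0.0496, -0.0002, 0.0033, 0.0009, 10]
q4 [-0.96 -0.97 -0.99 -0.97 -0.96] dq/lim [0.1  0.2  0.17 0.06 0.35 0.01]
```

Emit:
{"op": "send_rows", "data": {
  "commands": [0.0465,-0.0078,0.0372,-0.0003,-0.0024,-0.0001,10,0.0426,-0.0071,0.0341,-0.0005,-0.0022,0.0001,10,-0.0581,0.0097,-0.0465,-0.0003,0.0031,0.001,10,-0.0619,0.0104,-0.0496,-0.0002,0.0033,0.0009,10,-0.0581,0.0097,-0.0465,-0.0001,0.0031,0.0007,10]
}}

```text
t: 7.03
tool_pos: [0.4776, 0.2326, 0.241]
ee_rot: [2.337, 0.536, 0.915]
contact_force: [7.8, -2.4, -8.0]
width: 0.0193
grip_force: 59.7
```

```bash
python3 -c "
from rock import *
where()"
```

```text
t 7.0333 th -0.116 pivot lift mm 2.22 xb 0.08 yb 0.42 F zb/xb/yb -11.3 1.4 -1.0 w 0.019328217541692207 g 59.74855564534664
```

Run:
```python
from rock import *
seq([(-.115,.003),(-.04,.0032),(.04,.0037),(.115,.0042),(.04,.0048),(-.04,.0054)])
seq([(-.04,.0054),(-.115,.006),(-.04,.0066),(.04,.0073),(.115,.008),(.04,.0086)])
```

```text
[0.0581, -0.0097, 0.0465, -0.0005, -0.0031, -0.0, 10, 0.0619, -0.0104, 0.0496, -0.0005, -0.0032, 0.0, 10, 0.0581, -0.0097, 0.0465, -0.0004, -0.003, -0.0002, 10, -0.0581, 0.0097, -0.0465, -0.0003, 0.0031, 0.001, 10, -0.0619, 0.0104, -0.0496, -0.0001, 0.0033, 0.0009, 10]
q4 [-0.96 -0.97 -0.99 -0.97 -0.96] dq/lim [0.1  0.2  0.17 0.06 0.35 0.  ]
[-0.0581, 0.0097, -0.0465, 0.0, 0.0031, 0.0006, 10, 0.0581, -0.0097, 0.0465, -0.0007, -0.003, 0.0003, 10, 0.0619, -0.0104, 0.0496, -0.0007, -0.0032, 0.0002, 10, 0.0581, -0.0097, 0.0465, -0.0005, -0.003, 0.0, 10, -0.0581, 0.0097, -0.0465, -0.0003, 0.0031, 0.001, 10]
q4 [-0.95 -0.96 -0.97 -0.99 -0.97] dq/lim [0.1  0.2  0.17 0.06 0.35 0.01]
```

Emit:
{"op": "send_rows", "data": {
  "commands": [0.0581,-0.0097,0.0465,-0.0005,-0.0031,0,10,0.0619,-0.0104,0.0496,-0.0005,-0.0032,0,10,0.0581,-0.0097,0.0465,-0.0004,-0.003,-0.0002,10,-0.0581,0.0097,-0.0465,-0.0003,0.0031,0.001,10,-0.0619,0.0104,-0.0496,-0.0001,0.0033,0.0009,10]
}}

```text
t: 7.45
tool_pos: [0.475, 0.2288, 0.2429]
ee_rot: [2.369, 0.482, 0.977]
contact_force: [6.6, -3.1, -14.8]
width: 0.0192
grip_force: 59.8
```

```bash
python3 -c "
from rock import *
where()"
```

```text
t 7.45 th -0.0395 pivot lift mm 5.11 xb -0.31 yb -0.55 F zb/xb/yb -15.9 -3.7 -1.9 w 0.019238157857232475 g 59.77393113076687
```

The pull has reached 16 N, so I'll rock without lifting for a bit.

Run:
```python
from rock import *
seq([(-.04,.0054),(-.115,.0047),(-.04,.0047),(.04,.0047),(.115,.0047),(.115,.0047)])
s,x,R=cur(); f=grab('wrist','w4')
for t in('mouth','stopper_head'):print([(np.round(r['xy'],1),round(r['confidence'],2)) for r in arm.pinpoint(t,'wrist')[:2]])
for d in(.128,.162,.167):print(d,proj(f,pts(p,.668)[0]['hinge_axis']+d*pts(p,.668)[1]))
```

```text
[-0.0581, 0.0097, -0.0465, 0.0008, 0.003, -0.0004, 10, 0.0581, -0.0097, 0.0465, -0.0004, -0.0031, -0.0002, 10, 0.0619, -0.0104, 0.0496, -0.0002, -0.0033, -0.0004, 10, 0.0581, -0.0097, 0.0465, -0.0001, -0.0031, -0.0005, 10, 0.0, 0.0, 0.0, 0.0, 0.0, 0.0, 10]
q4 [-0.95 -0.96 -0.97 -0.99 -0.99] dq/lim [0.1  0.19 0.17 0.06 0.35 0.  ]
[]
[]
0.128 [323.98710117 251.50056854]
0.162 [323.93882666 321.9330969 ]
0.167 [323.93061998 333.90665144]
```

Emit:
{"op": "send_rows", "data": {
  "commands": [-0.0581,0.0097,-0.0465,0.0008,0.0029,-0.0003,10,0.0581,-0.0097,0.0465,-0.0003,-0.0031,-0.0001,10,0.0619,-0.0104,0.0496,-0.0002,-0.0033,-0.0003,10,0.0581,-0.0097,0.0465,-0.0001,-0.0031,-0.0005,10,0,0,0,0,0,0,10]
}}

```text
t: 8.02
tool_pos: [0.4747, 0.2215, 0.2424]
ee_rot: [2.417, 0.364, 1.098]
contact_force: [-0.8, 2.7, -6.4]
width: 0.0195
grip_force: 61.1
```

```bash
python3 -c "
from rock import *
where()"
```

```text
t 8.0167 th 0.1213 pivot lift mm 5.42 xb 0.12 yb -1.27 F zb/xb/yb -4.2 -4.9 2.5 w 0.019475940417573247 g 61.085178181529045
```

View pics/w4.png

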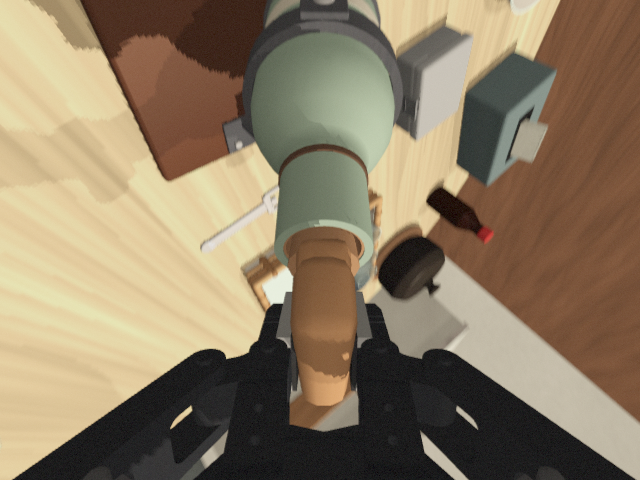

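The bottle lip is still at the predicted row (~250), the stopper has risen about 5 mm, and the pull is down to 4 N. Rocking continues.

Run:
```python
from rock import *
seq([(.115,.0047),(.04,.0051),(-.04,.0056),(-.115,.006),(-.04,.0064),(.04,.0069)])
seq([(.04,.0069),(.115,.0073),(.04,.0078),(-.04,.0083),(-.115,.0088),(-.115,.0088)])
seq([(-.115,.0088),(-.04,.0093),(.04,.0098),(.115,.0103),(.04,.0108),(-.04,.0113)])
```

```text
[-0.0581, 0.0097, -0.0465, -0.0002, 0.0031, 0.0009, 10, -0.0619, 0.0104, -0.0496, -0.0001, 0.0033, 0.0008, 10, -0.0581, 0.0097, -0.0465, 0.0001, 0.0031, 0.0005, 10, 0.0581, -0.0097, 0.0465, -0.0006, -0.003, 0.0001, 10, 0.0619, -0.0104, 0.0496, -0.0005, -0.0032, 0.0, 10]
q4 [-0.97 -0.96 -0.95 -0.96 -0.97] dq/lim [0.09 0.2  0.17 0.06 0.35 0.01]
[0.0581, -0.0097, 0.0465, -0.0003, -0.003, -0.0002, 10, -0.0581, 0.0097, -0.0465, -0.0002, 0.0031, 0.0009, 10, -0.0619, 0.0104, -0.0496, -0.0001, 0.0033, 0.0008, 10, -0.0581, 0.0097, -0.0465, 0.0001, 0.0031, 0.0006, 10, 0.0, 0.0, 0.0, 0.0, 0.0, 0.0, 10]
q4 [-0.99 -0.97 -0.96 -0.94 -0.94] dq/lim [0.1  0.19 0.17 0.06 0.35 0.  ]
[0.0581, -0.0097, 0.0465, -0.0007, -0.003, 0.0002, 10, 0.0619, -0.0104, 0.0496, -0.0005, -0.0032, 0.0, 10, 0.0581, -0.0097, 0.0465, -0.0004, -0.003, -0.0002, 10, -0.0581, 0.0097, -0.0465, -0.0002, 0.0031, 0.0009, 10, -0.0619, 0.0104, -0.0496, -0.0001, 0.0033, 0.0008, 10]
q4 [-0.96 -0.97 -0.98 -0.97 -0.95] dq/lim [0.1  0.2  0.17 0.06 0.35 0.01]
```

Emit:
{"op": "send_rows", "data": {
  "commands": [-0.0581,0.0097,-0.0465,-0.0002,0.0031,0.0009,10,-0.0619,0.0104,-0.0496,-0.0001,0.0033,0.0008,10,-0.0581,0.0097,-0.0465,0.0001,0.0031,0.0005,10,0.0581,-0.0097,0.0465,-0.0006,-0.003,0.0001,10,0.0619,-0.0104,0.0496,-0.0005,-0.0032,0,10]
}}

```text
t: 8.43
tool_pos: [0.4752, 0.2271, 0.2427]
ee_rot: [2.395, 0.425, 1.043]
contact_force: [8.9, -2.4, -11.6]
width: 0.0192
grip_force: 59.8
```

```bash
python3 -c "
from rock import *
where()"
```

```text
t 8.4333 th 0.0427 pivot lift mm 5.18 xb -0.12 yb 1.11 F zb/xb/yb -14.8 0.0 -0.9 w 0.019228493398263533 g 59.83026317033364
```

Run:
```python
from rock import *
seq([(.04,.0069),(.125,.0066),(.125,.0066),(.02,.0066),(-.08,.0066),(-.125,.0066)])
```

```text
[0.0658, -0.011, 0.0527, 0.0001, -0.0035, -0.0009, 10, 0.0, 0.0, 0.0, 0.0, 0.0, 0.0, 10, -0.0813, 0.0136, -0.065, 0.0001, 0.0043, 0.0007, 10, -0.0774, 0.013, -0.0619, 0.0004, 0.0041, 0.0004, 10, -0.0348, 0.0058, -0.0279, 0.0003, 0.0018, 0.0001, 10]
q4 [-0.99 -0.99 -0.97 -0.95 -0.94] dq/lim [0.13 0.25 0.23 0.08 0.47 0.01]
```

Emit:
{"op": "send_rows", "data": {
  "commands": [0.0658,-0.011,0.0527,0.0001,-0.0035,-0.0009,10,0,0,0,0,0,0,10]
}}

```text
t: 8.6
tool_pos: [0.4738, 0.2215, 0.2439]
ee_rot: [2.418, 0.358, 1.104]
contact_force: [-2.8, 2.5, -2.4]
width: 0.0194
grip_force: 61.7
```

```bash
python3 -c "
from rock import *
where()"
```

```text
t 8.6 th 0.1301 pivot lift mm 7.24 xb 0.27 yb -1.12 F zb/xb/yb 0.1 -4.0 2.0 w 0.01939434904998212 g 61.65881384164095
```

Emit:
{"op": "send_rows", "data": {
  "commands": [-0.0813,0.0136,-0.065,0.0001,0.0043,0.0007,10,-0.0774,0.013,-0.0619,0.0004,0.0041,0.0004,10,-0.0348,0.0058,-0.0279,0.0003,0.0018,0.0001,10,0,0,0,0,0,0,10]
}}

```text
t: 8.93
tool_pos: [0.4758, 0.2338, 0.2441]
ee_rot: [2.331, 0.545, 0.906]
contact_force: [-0.0, 1.3, 1.2]
width: 0.0192
grip_force: 62.0
```

```bash
python3 -c "
from rock import *
where()"
```

```text
t 8.9333 th -0.1274 pivot lift mm 5.85 xb 0.4 yb 0.86 F zb/xb/yb 1.1 0.6 1.3 w 0.019220243932742662 g 62.02378789486829
```

At full amplitude the force vanishes and the stopper follows the lift. I'll carry on with ±0.125 strokes at 1.8 mm each.

Run:
```python
from rock import *
seq([(-.125,.0066),(-.04,.0070),(.04,.0076),(.125,.0083),(.125,.0083),(.04,.0088)])
seq([(.04,.0088),(-.04,.0094),(-.125,.0101),(-.125,.0101),(-.04,.0106),(.04,.0112)])
seq([(.04,.0112),(.125,.0119),(.125,.0119),(.04,.0124),(-.04,.013),(-.125,.0137)])
seq([(-.125,.0137),(-.125,.0137),(-.04,.0142),(.04,.0148),(.125,.0155),(.125,.0155)])
```

```text
[0.0658, -0.011, 0.0527, -0.0007, -0.0034, 0.0001, 10, 0.0619, -0.0104, 0.0496, -0.0006, -0.0032, 0.0001, 10, 0.0658, -0.011, 0.0527, -0.0005, -0.0034, -0.0001, 10, 0.0, 0.0, 0.0, 0.0, 0.0, 0.0, 10, -0.0658, 0.011, -0.0527, -0.0002, 0.0035, 0.001, 10]
q4 [-0.96 -0.97 -0.99 -0.99 -0.97] dq/lim [0.11 0.2  0.18 0.07 0.39 0.01]
[-0.0619, 0.0104, -0.0496, -0.0001, 0.0033, 0.0009, 10, -0.0658, 0.011, -0.0527, 0.0, 0.0036, 0.0007, 10, 0.0, 0.0, 0.0, 0.0, 0.0, 0.0, 10, 0.0658, -0.011, 0.0527, -0.0007, -0.0034, 0.0002, 10, 0.0619, -0.0104, 0.0496, -0.0006, -0.0032, 0.0001, 10]
q4 [-0.95 -0.94 -0.94 -0.95 -0.97] dq/lim [0.08 0.22 0.18 0.05 0.36 0.01]
[0.0658, -0.011, 0.0527, -0.0005, -0.0034, -0.0001, 10, 0.0, 0.0, 0.0, 0.0, 0.0, 0.0, 10, -0.0658, 0.011, -0.0527, -0.0002, 0.0035, 0.001, 10, -0.0619, 0.0104, -0.0496, -0.0001, 0.0033, 0.0009, 10, -0.0658, 0.011, -0.0527, 0.0, 0.0036, 0.0007, 10]
q4 [-0.98 -0.98 -0.97 -0.95 -0.94] dq/lim [0.11 0.21 0.18 0.07 0.38 0.01]
[0.0, 0.0, 0.0, 0.0, 0.0, 0.0, 10, 0.0658, -0.011, 0.0527, -0.0007, -0.0034, 0.0002, 10, 0.0619, -0.0104, 0.0496, -0.0006, -0.0032, 0.0001, 10, 0.0658, -0.011, 0.0527, -0.0005, -0.0034, -0.0001, 10, 0.0, 0.0, 0.0, 0.0, 0.0, 0.0, 10]
q4 [-0.94 -0.95 -0.96 -0.98 -0.98] dq/lim [0.11 0.22 0.18 0.06 0.38 0.01]
```

Emit:
{"op": "send_rows", "data": {
  "commands": [0.0658,-0.011,0.0527,-0.0007,-0.0034,0.0001,10,0.0619,-0.0104,0.0496,-0.0006,-0.0032,0.0001,10,0.0658,-0.011,0.0527,-0.0005,-0.0034,-0.0001,10,0,0,0,0,0,0,10,-0.0658,0.011,-0.0527,-0.0002,0.0035,0.001,10]
}}

```text
t: 9.35
tool_pos: [0.4726, 0.2248, 0.2472]
ee_rot: [2.394, 0.42, 1.04]
contact_force: [7.0, 0.2, -9.0]
width: 0.0196
grip_force: 60.5
```

Emit:
{"op": "send_rows", "data": {
  "commands": [-0.0619,0.0104,-0.0496,-0.0001,0.0033,0.0009,10,-0.0658,0.011,-0.0527,0,0.0036,0.0007,10,0,0,0,0,0,0,10]
}}

```text
t: 9.6
tool_pos: [0.4736, 0.2339, 0.2466]
ee_rot: [2.331, 0.546, 0.905]
contact_force: [3.8, -0.7, -3.6]
width: 0.0191
grip_force: 61.1
```

```bash
python3 -c "
from rock import *
where(); grab('side','s1')
f=grab('scene')
for c in('scene','side'):
  print([(np.round(r['xy'],1),round(r['confidence'],2)) for r in arm.pinpoint('mouth',c)[:2]])
  f=grab(c); print(proj(f,pts(p,.668)[0]['mouth']))
"
```

```text
t 9.6 th -0.1286 pivot lift mm 9.17 xb 0.24 yb 0.59 F zb/xb/yb -5.2 0.8 -0.1 w 0.019143402232652932 g 61.1133807169972
[(array([310. , 164.1]), 0.57), (array([306. , 149.4]), 0.56)]
[312.0569157 164.5621556]
[(array([219.8, 181.8]), 0.87)]
[222.22544443 180.99897163]
```

Emit:
{"op": "send_rows", "data": {
  "commands": [0.0658,-0.011,0.0527,-0.0007,-0.0034,0.0002,10,0.0619,-0.0104,0.0496,-0.0006,-0.0032,0.0001,10,0.0658,-0.011,0.0527,-0.0005,-0.0034,-0.0001,10,0,0,0,0,0,0,10,-0.0658,0.011,-0.0527,-0.0002,0.0035,0.001,10]
}}

```text
t: 10.32
tool_pos: [0.47, 0.2253, 0.25]
ee_rot: [2.395, 0.418, 1.041]
contact_force: [3.1, 4.5, -8.0]
width: 0.0195
grip_force: 61.3
```

Emit:
{"op": "send_rows", "data": {
  "commands": [-0.0619,0.0104,-0.0496,-0.0001,0.0033,0.0009,10,-0.0658,0.011,-0.0527,0,0.0036,0.0007,10,0,0,0,0,0,0,10,0.0658,-0.011,0.0527,-0.0007,-0.0034,0.0002,10,0.0619,-0.0104,0.0496,-0.0006,-0.0032,0.0001,10]
}}

```text
t: 10.73
tool_pos: [0.4697, 0.2267, 0.2497]
ee_rot: [2.395, 0.422, 1.044]
contact_force: [7.5, -5.9, -4.9]
width: 0.0196
grip_force: 60.3
```

```bash
python3 -c "
from rock import *
where()
seq([(.04,.0148),(.125,.0153),(.125,.0153),(.04,.0156),(0,.0158),(0,.0158)])
"
```

```text
t 10.7333 th 0.0451 pivot lift mm 14.03 xb 0.02 yb -0.06 F zb/xb/yb -9.0 3.6 -4.5 w 0.019582727801824577 g 60.32719651135267
[0.0658, -0.011, 0.0527, -0.0004, -0.0034, -0.0002, 10, 0.0, 0.0, 0.0, 0.0, 0.0, 0.0, 10, -0.0658, 0.011, -0.0527, -0.0001, 0.0035, 0.0009, 10, -0.031, 0.0052, -0.0248, -0.0, 0.0017, 0.0004, 10, 0.0, 0.0, 0.0, 0.0, 0.0, 0.0, 10]
q4 [-0.98 -0.98 -0.96 -0.96 -0.96] dq/lim [0.11 0.2  0.18 0.06 0.38 0.01]
```

Emit:
{"op": "send_rows", "data": {
  "commands": [0.0658,-0.011,0.0527,-0.0004,-0.0034,-0.0002,10,0,0,0,0,0,0,10,-0.0658,0.011,-0.0527,-0.0001,0.0035,0.0009,10,-0.031,0.0052,-0.0248,0,0.0017,0.0004,10,0,0,0,0,0,0,10]
}}

```text
t: 11.15
tool_pos: [0.469, 0.2288, 0.2514]
ee_rot: [2.381, 0.455, 1.009]
contact_force: [0.0, -2.4, -1.6]
width: 0.0194
grip_force: 61.6
```

```bash
python3 -c "
from rock import *
where()
seq([(0,.0158),(0,.018),(0,.02),(0,.022),(0,.024),(0,.024)])
seq([(0,.024),(0,.032),(0,.04),(0,.05),(0,.065),(0,.085)])
s,x,R=cur()
print(s['q'],s['ft_torque'])
"
```

```text
t 11.15 th -0.0004 pivot lift mm 15.7 xb 0.28 yb 0.05 F zb/xb/yb -1.5 -0.7 -2.3 w 0.019430662876327033 g 61.603712160140276
[0.0, 0.0, 0.0, -0.0013, 0.0002, 0.0017, 10, 0.0, 0.0, 0.0, -0.0012, 0.0002, 0.0016, 10, 0.0, 0.0, 0.0, -0.0012, 0.0002, 0.0016, 10, 0.0, 0.0, 0.0, -0.0012, 0.0002, 0.0016, 10, 0.0, 0.0, 0.0, 0.0, 0.0, 0.0, 10]
q4 [-0.95 -0.95 -0.95 -0.95 -0.95] dq/lim [0.01 0.02 0.   0.01 0.01 0.01]
[0.0, 0.0, 0.0, -0.0049, 0.0008, 0.0063, 10, 0.0, 0.0, 0.0, -0.0049, 0.0008, 0.0063, 10, 0.0, 0.0, 0.0, -0.0061, 0.001, 0.0079, 10, 0.0, 0.0, 0.0, -0.0092, 0.0015, 0.0118, 10, 0.0, 0.0, 0.0, -0.0122, 0.002, 0.0157, 10]
q4 [-0.94 -0.93 -0.92 -0.91 -0.89] dq/lim [0.1  0.15 0.02 0.06 0.12 0.06]
[ 0.68728822  0.4538664   1.86747603 -0.95573642  1.17846619  1.61971079] [ 0.09615301  0.3280484  -0.27217545]
```

The stopper is loose, with a lift of 15.7 mm and 1.5 N of pull. Now a straight draw.

Emit:
{"op": "send_rows", "data": {
  "commands": [0,0,0,-0.0013,0.0002,0.0017,10,0,0,0,-0.0012,0.0002,0.0016,10,0,0,0,-0.0012,0.0002,0.0016,10,0,0,0,-0.0012,0.0002,0.0016,10]
}}

```text
t: 11.48
tool_pos: [0.4638, 0.2292, 0.2581]
ee_rot: [2.382, 0.453, 1.01]
contact_force: [-1.2, -0.7, -4.0]
width: 0.0189
grip_force: 61.3
```

Emit:
{"op": "send_rows", "data": {
  "commands": [0,0,0,-0.0037,0.0006,0.0047,10,0,0,0,-0.0049,0.0008,0.0063,10,0,0,0,-0.0061,0.001,0.0079,10,0,0,0,-0.0092,0.0015,0.0118,10,0,0,0,-0.0122,0.002,0.0157,10]
}}

```text
t: 11.9
tool_pos: [0.4273, 0.2353, 0.3054]
ee_rot: [2.381, 0.454, 1.009]
contact_force: [0.4, -0.4, 0.7]
width: 0.0192
grip_force: 61.7
```

```bash
python3 -c "
from rock import *
where()
a=grab('side')['color'][100:300,150:400]; b=grab('wrist')['color']
cv2.imwrite('pics/o1.png',np.hstack([cv2.resize(a,(375,300)),cv2.resize(b,(400,300))])[:,:,::-1])
"
```

```text
t 11.9 th -0.0 pivot lift mm 84.17 xb 0.63 yb -0.48 F zb/xb/yb 0.3 0.7 -0.3 w 0.019230083974896138 g 61.70793752270583
```

View pics/o1.png

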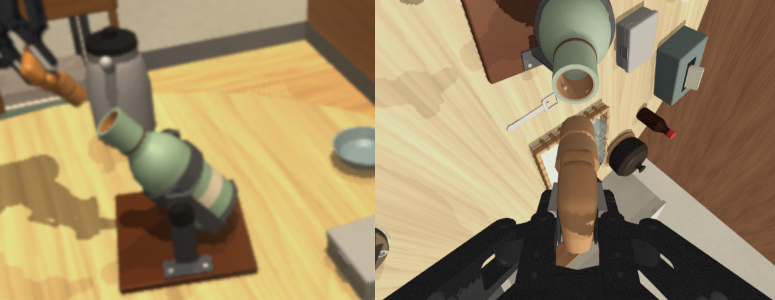

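The side view shows the stopper out and held in the gripper, with the open bottle still seated. Next I check the stopper's pose in hand and plan the placing.

```bash
cat > place.py <<'E'
from rock import *
def placeR(psi,zs_t,xs_t):  # stopper upright, its x at yaw psi
    X=np.array([np.cos(psi),np.sin(psi),0]);Z=np.array([0,0,1.])
    W=np.column_stack([X,np.cross(Z,X),Z]); x=xs_t-zs_t*(zs_t@xs_t); x/=np.linalg.norm(x)
    T=np.column_stack([x,np.cross(zs_t,x),zs_t]); return W@T.T
E
python3 - <<'E'
from place import *
np.set_printoptions(precision=3,suppress=True)
s,x,R=cur(); F={n:grab(n) for n in('scene','side')}; x0,R0,zb,xb=nominal()
zs=R0.T@zb; xs=R0.T@xb; g=x-.011*R[:,2]; Z=R@zs
print('expected head',g,'tip',g-.07*Z)
T={}
for t in('stopper_head','stopper_tip'):
    r=[]
    for c in F:
        o=arm.pinpoint(t,c)
        if o: r.append(ray(F[c],o[0]['xy'])); print(t,c,np.round(o[0]['xy'],1),round(o[0]['confidence'],2),proj(F[c],g if t.endswith('head') else g-.07*Z))
    if len(r)==2: T[t]=tri(r); print(T[t])
if len(T)==2:
    v=T['stopper_head'][0]-T['stopper_tip'][0]; print(np.linalg.norm(v),v/np.linalg.norm(v),Z)
# tray axes
print('tray pts',[ (o['xy'],o['confidence']) for o in arm.pinpoint('tray','scene')[:1]])
gl={}
for c in F:
    for t in('glass0','cup'):
        for o in arm.pinpoint(t,c)[:3]:
            if o['confidence']>.6: print(c,t,onz(F[c],o['xy'],.006))
    for t in('tray_clear','tray'): print(c,t,[(onz(F[c],o['xy'],.006 if t!='tray' else 0),o['confidence']) for o in arm.pinpoint(t,c)[:1]])
tgt=np.array([.518,-.238,.076])
for psi in np.arange(-3.1,3.1,.3):
    Rt=placeR(psi,zs,xs); xt=tgt+.011*Rt[:,2]
    q,e=ik(xt,Rt,[-.4,.5,1.8,-.5,1.1,1.]); 
    if e<1e-3: print(round(psi,2),q,'m',np.min([q-LO,HI-q]).round(2),Rt[:,2])
E
```

```text
expected head [0.422 0.243 0.314] tip [0.465 0.236 0.26 ]
stopper_head scene [292.  124.3] 0.88 [290.731 124.401]
stopper_head side [173.7 142.1] 0.72 [172.936 141.766]
(array([0.424, 0.247, 0.313]), [np.float64(0.0008912352011142109), np.float64(0.0008912352011141864)])
stopper_tip scene [304.8 144.8] 0.77 [303.403 147.607]
stopper_tip side [204.8 164.1] 0.6 [202.947 164.9  ]
(array([0.469, 0.236, 0.265]), [np.float64(0.003678045244424895), np.float64(0.0036780452444249837)])
0.06693158866137335 [-0.678  0.159  0.718] [-0.614  0.099  0.783]
tray pts [([227.5, 350.1], 0.65)]
scene glass0 [ 0.646 -0.155  0.006]
scene glass0 [ 0.637 -0.214  0.006]
scene cup [ 0.633 -0.349  0.006]
scene tray_clear [(array([ 0.529, -0.247,  0.006]), 0.73)]
scene tray [(array([ 0.577, -0.252,  0.   ]), 0.65)]
side glass0 [ 0.632 -0.217  0.006]
side glass0 [ 0.639 -0.285  0.006]
side tray_clear [(array([ 0.518, -0.24 ,  0.006]), 0.87)]
side tray [(array([ 0.569, -0.243, -0.   ]), 0.93)]
-3.1 [-0.718  0.773  1.68   0.457  1.164  2.097] m 0.59 [-0.023  0.559 -0.829]
-2.8 [-0.671  0.801  1.604  0.315  1.271  
[... 280 characters left out ...]
0.451  0.827  1.534 -0.238  1.339  1.27 ] m 0.89 [-0.559  0.016 -0.829]
-1.3 [-0.402  0.809  1.583 -0.375  1.257  1.108] m 0.76 [-0.539 -0.149 -0.829]
-1.0 [-0.36   0.783  1.653 -0.515  1.143  0.963] m 0.61 [-0.471 -0.302 -0.829]
-0.7 [-0.33   0.752  1.74  -0.667  1.003  0.839] m 0.46 [-0.36  -0.428 -0.829]
-0.4 [-0.315  0.719  1.838 -0.842  0.843  0.743] m 0.29 [-0.218 -0.515 -0.829]
-0.1 [-0.32   0.687  1.938 -1.063  0.675  0.689] m 0.07 [-0.056 -0.556 -0.829]
2.3 [-0.785  0.679  1.964  0.987  0.733  2.366] m 0.32 [ 0.417  0.372 -0.829]
2.6 [-0.779  0.71   1.865  0.774  0.891  2.308] m 0.38 [ 0.288  0.479 -0.829]
2.9 [-0.754  0.743  1.766  0.601  1.04   2.212] m 0.48 [ 0.134  0.543 -0.829]
```

Run:
```python
from place import *
s,x,R=cur(); x0,R0,zb,xb=nominal(); zs=R0.T@zb; xs=R0.T@xb
Rt=placeR(-.6,zs,xs); xt=np.array([.518,-.238,.076+.06])+.011*Rt[:,2]; print(xt)
path(x,R,xt,Rt,15,10,s['q'])
```

```text
[ 0.51452651 -0.24307554  0.12688003]
15 x [0.0168, 0.0416, -0.0279, 0.0058, -0.0319, -0.0118, 10] mm/row 34.5 deg/row 3.03
q end [-0.323  0.652  1.745 -0.673  1.04   0.714] speed frac [0.44 0.24 0.23 0.06 0.18 0.25]
```

Emit:
{"op": "send_rows", "data": {
  "commands": [0.0168,0.0416,-0.0279,0.0058,-0.0319,-0.0118,10,0.0168,0.0416,-0.0279,0.0058,-0.0319,-0.0118,10,0.0168,0.0416,-0.0279,0.0058,-0.0319,-0.0118,10,0.0168,0.0416,-0.0279,0.0058,-0.0319,-0.0118,10,0.0168,0.0416,-0.0279,0.0058,-0.0319,-0.0118,10]
}}

```text
t: 13.17
tool_pos: [0.4572, 0.0745, 0.2451]
ee_rot: [2.63, 0.496, 0.983]
contact_force: [0.9, 0.8, -0.5]
width: 0.0191
grip_force: 61.7
```

Emit:
{"op": "send_rows", "data": {
  "commands": [0.0168,0.0416,-0.0279,0.0058,-0.0319,-0.0118,10,0.0168,0.0416,-0.0279,0.0058,-0.0319,-0.0118,10,0.0168,0.0416,-0.0279,0.0058,-0.0319,-0.0118,10,0.0168,0.0416,-0.0279,0.0058,-0.0319,-0.0118,10,0.0168,0.0416,-0.0279,0.0058,-0.0319,-0.0118,10]
}}

```text
t: 13.58
tool_pos: [0.4863, -0.0853, 0.186]
ee_rot: [2.883, 0.544, 0.968]
contact_force: [1.8, 0.3, -1.0]
width: 0.0191
grip_force: 61.7
```

Emit:
{"op": "send_rows", "data": {
  "commands": [0.0168,0.0416,-0.0279,0.0058,-0.0319,-0.0118,10,0.0168,0.0416,-0.0279,0.0058,-0.0319,-0.0118,10,0.0168,0.0416,-0.0279,0.0058,-0.0319,-0.0118,10,0.0168,0.0416,-0.0279,0.0058,-0.0319,-0.0118,10,0.0168,0.0416,-0.0279,0.0058,-0.0319,-0.0118,10]
}}

```text
t: 14.0
tool_pos: [0.5153, -0.2449, 0.1268]
ee_rot: [-3.14, 0.593, 0.969]
contact_force: [1.4, 0.7, -1.1]
width: 0.0197
grip_force: 61.7
```

Run:
```python
from place import *
np.set_printoptions(precision=3,suppress=True)
s,x,R=cur(); F={n:grab(n) for n in('scene','side')}; x0,R0,zb,xb=nominal()
zs=R0.T@zb; g=x-.011*R[:,2]; Z=R@zs
print(s['t'],s['width'],'head',g,'tip',g-.07*Z,Z)
T={}
for t in('stopper_head','stopper_tip'):
    r=[]
    for c in F:
        o=arm.pinpoint(t,c)
        if o: r.append(ray(F[c],o[0]['xy'])); print(t,c,np.round(o[0]['xy'],1),round(o[0]['confidence'],2),proj(F[c],g if t.endswith('head') else g-.07*Z))
    if len(r)==2: T[t]=tri(r); print(T[t])
if len(T)==2:
    v=T['stopper_head'][0]-T['stopper_tip'][0]; print(np.linalg.norm(v),v/np.linalg.norm(v))
ims=[]
for c in F:
    u=proj(F[c],g).astype(int); a=max(0,u[1]-75); im=F[c]['color'].copy(); ims.append(cv2.resize(im[a:a+150,u[0]-100:u[0]+100],(400,300)))
cv2.imwrite('pics/pl.png',np.hstack(ims)[:,:,::-1])
```

```text
14.0 0.01970672205514308 head [ 0.519 -0.24   0.136] tip [ 0.519 -0.24   0.066] [ 0.001 -0.001  1.   ]
stopper_head scene [202.8 292.7] 0.86 [201.539 291.571]
stopper_head side [324.  399.5] 0.93 [322.98  397.782]
(array([ 0.52 , -0.239,  0.132]), [np.float64(0.0010370801880364199), np.float64(0.0010370801880364162)])
stopper_tip scene [207.7 314. ] 0.78 [206.87  315.356]
stopper_tip side [223.4 182.4] 0.72 [323.752 423.181]
(array([ 0.536, -0.23 ,  0.317]), [np.float64(0.17535874316071834), np.float64(0.17535874316071834)])
0.18580810315476304 [-0.088 -0.053 -0.995]
```

View pics/pl.png

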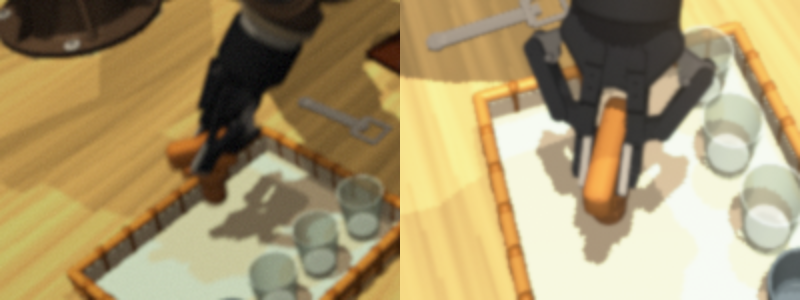

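The stopper hangs roughly upright over the tray's clear part (left panel foot at (212,195)). Lowering it.

Emit:
{"op": "send_rows", "data": {
  "commands": [0,0,0,0,0,-0.015,10,0,0,0,0,0,-0.015,10,0,0,0,0,0,-0.015,10,0,0,0,0,0,-0.005,10,0,0,0,0,0,0,10]
}}

```text
t: 14.72
tool_pos: [0.5145, -0.2426, 0.0753]
ee_rot: [-3.138, 0.594, 0.972]
contact_force: [-1.1, -0.3, -1.7]
width: 0.0195
grip_force: 61.6
```

Emit:
{"op": "send_rows", "data": {
  "commands": [0,0,0,0,0,-0.002,10,0,0,0,0,0,-0.002,10,0,0,0,0,0,-0.0015,10,0,0,0,0,0,0,10]
}}

```text
t: 15.05
tool_pos: [0.5152, -0.2432, 0.072]
ee_rot: [3.14, 0.593, 0.969]
contact_force: [0.7, 0.7, -0.8]
width: 0.0194
grip_force: 61.6
```

Emit:
{"op": "send_rows", "data": {
  "commands": [0,0,0,0,0,-0.0015,10,0,0,0,0,0,-0.0015,10,0,0,0,0,0,0,10]
}}

```text
t: 15.3
tool_pos: [0.5151, -0.2432, 0.0688]
ee_rot: [3.141, 0.593, 0.969]
contact_force: [-1.0, 0.0, -0.2]
width: 0.0193
grip_force: 61.6
```

Emit:
{"op": "send_rows", "data": {
  "commands": [0,0,0,0,0,-0.001,10,0,0,0,0,0,-0.001,10,0,0,0,0,0,0,10]
}}

```text
t: 15.55
tool_pos: [0.5152, -0.2432, 0.0673]
ee_rot: [3.14, 0.593, 0.969]
contact_force: [-0.2, 0.3, 3.3]
width: 0.0194
grip_force: 62.2
```

Emit:
{"op": "send_rows", "data": {
  "commands": [0,0,0,0,0,-0.0007,10,0,0,0,0,0,0,10]
}}

```text
t: 15.72
tool_pos: [0.5153, -0.2433, 0.0672]
ee_rot: [3.14, 0.594, 0.968]
contact_force: [-1.3, 1.5, 10.3]
width: 0.0192
grip_force: 63.1
```

Run:
```python
from place import *
s,x,R=cur(); print(s['contact_force'],s['ft_torque'],s['width'])
f=grab('side'); u=proj(f,x-.011*R[:,2]).astype(int); F2=grab('wrist')['color']
cv2.imwrite('pics/pl2.png',np.hstack([cv2.resize(f['color'][u[1]-75:u[1]+75,u[0]-100:u[0]+100],(400,300)),cv2.resize(F2,(400,300))])[:,:,::-1])
rows(x,R,x-.1*R[:,2],R,4,60)
```

```text
[-1.33939117  1.45896855 10.33711791] [-0.02139219  0.55328143 -0.22175175] 0.01919205446726948
4 x [0.0, 0.0, 0.0, 0.0079, 0.0115, 0.0207, 60] mm/row 25.0 deg/row 0.0
```

View pics/pl2.png

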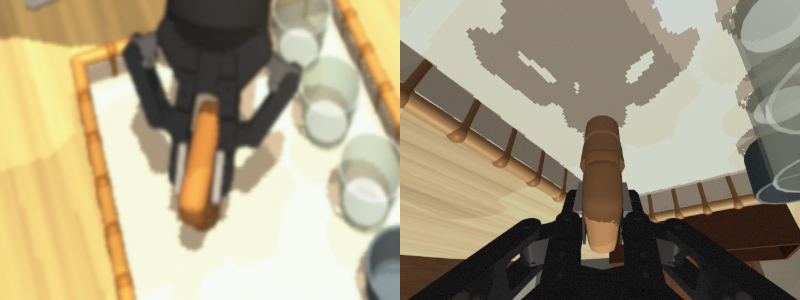

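The stopper is standing on the tray floor (10 N, firm). The right knuckle is near the glasses in the picture, so I'll open only to 40% and back straight out along the tool.

Emit:
{"op": "send_rows", "data": {
  "commands": [0,0,0,0,0,0.0004,24,0,0,0,0,0,0,28,0,0,0,0,0,0,34,0,0,0,0,0,0,40,0,0,0,0,0,0,40]
}}

```text
t: 16.23
tool_pos: [0.5151, -0.2432, 0.0664]
ee_rot: [3.141, 0.593, 0.969]
contact_force: [-0.2, 0.8, -0.1]
width: 0.0341
grip_force: 0.0
```

Emit:
{"op": "send_rows", "data": {
  "commands": [0,0,0,0.004,0.0058,0.0104,40,0,0,0,0.006,0.0087,0.0156,40,0,0,0,0.0079,0.0115,0.0207,40,0,0,0,0.0079,0.0115,0.0207,40,0,0,0,0.0079,0.0115,0.0207,40]
}}

```text
t: 16.65
tool_pos: [0.5493, -0.1931, 0.1564]
ee_rot: [3.141, 0.592, 0.969]
contact_force: [0.3, 0.1, -0.8]
width: 0.034
grip_force: 0.0
```

Run:
```python
from place import *
np.set_printoptions(precision=3,suppress=True)
s,x,R=cur(); print(s['t'],x,s['q'])
f=grab('scene'); F2=grab('wrist')['color']
for c in('scene','side'):print([(np.round(o['xy'],1),o['confidence']) for o in arm.pinpoint('stopper_head',c)[:2]])
cv2.imwrite('pics/pl3.png',np.hstack([cv2.resize(f['color'][270:420,120:320],(400,300)),cv2.resize(F2,(400,300))])[:,:,::-1])
# neck grasp at current lean ~.668
for lean in(.668,.349):
  for d in(.110,):
    for a in(-.9,-.7,-.6,-.5,-.4):
      g=gt(p,lean,d,a); q,e=ik(*g,[.6,.5,1.9,-.9,1.1,1.6]); print(lean,a,g[0],q,e.round(4),np.min([q-LO,HI-q]).round(2))
```

```text
16.65 [ 0.549 -0.193  0.156] [-0.23   0.641  1.658 -0.604  1.158  0.709]
[(array([207.5, 312. ]), 0.74)]
[(array([321.6, 417.7]), 0.83)]
0.668 -0.9 [0.509 0.22  0.199] [ 0.656  0.681  1.722 -0.97   1.419  1.67 ] 0.0 0.16
0.668 -0.7 [0.51  0.221 0.198] [ 0.643  0.602  1.806 -1.     1.21   1.675] 0.0 0.13
0.668 -0.6 [0.511 0.222 0.197] [ 0.632  0.563  1.85  -1.02   1.102  1.68 ] 0.0 0.11
0.668 -0.5 [0.511 0.223 0.197] [ 0.615  0.526  1.893 -1.045  0.99   1.687] 0.0 0.08
0.668 -0.4 [0.511 0.224 0.196] [ 0.595  0.491  1.936 -1.076  0.875  1.696] 0.0 0.05
0.349 -0.9 [0.537 0.215 0.215] [ 0.577  0.68   1.576 -0.808  1.49   1.245] 0.0 0.32
0.349 -0.7 [0.538 0.217 0.213] [ 0.551  0.602  1.639 -0.752  1.298  1.207] 0.0 0.38
0.349 -0.6 [0.538 0.218 0.213] [ 0.533  0.565  1.672 -0.719  1.199  1.181] 0.0 0.41
0.349 -0.5 [0.538 0.218 0.212] [ 0.511  0.528  1.706 -0.683  1.098  1.147] 0.0 0.45
0.349 -0.4 [0.539 0.219 0.212] [ 0.486  0.494  1.741 -0.64   0.995  1.105] 0.0 0.49
```

View pics/pl3.png

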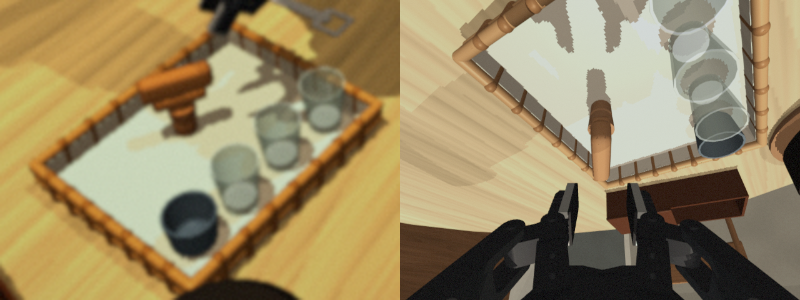

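The stopper stands upright in the clear part of the tray, and the glasses are undisturbed. Now to the neck.

Run:
```python
from place import *
np.set_printoptions(precision=3,suppress=True)
s,x,R=cur(); g,Rg=gt(p,.668,.110,-.6)
pre=g-.11*Rg[:,2]; print(pre,Rg[:,2])
r=Ro.from_matrix(Rg@R.T).as_rotvec(); Rm=Ro.from_rotvec(r*.6).as_matrix()@R
wp=np.array([.44,.10,.36])
q=path(x,R,wp,Rm,10,40,s['q']); q=path(wp,Rm,pre,Rg,7,100,q); q=path(pre,Rg,g,Rg,6,100,q)
```

```text
[0.465 0.293 0.269] [ 0.411 -0.641 -0.648]
10 x [-0.0155, -0.0372, 0.0249, -0.0109, 0.0294, 0.0205, 40] mm/row 37.4 deg/row 2.71
q end [ 0.414  0.212  1.808 -0.678  1.347  1.119] speed frac [0.43 0.31 0.21 0.04 0.18 0.16]
7 x [-0.0148, -0.0354, 0.0237, 0.0036, 0.0275, -0.0131, 100] mm/row 30.7 deg/row 2.59
q end [ 0.778  0.492  1.737 -0.885  1.296  1.586] speed frac [0.33 0.25 0.1  0.12 0.07 0.29]
6 x [0.0, 0.0, 0.0, 0.0075, -0.0118, -0.0119, 100] mm/row 18.3 deg/row 0.0
q end [ 0.632  0.563  1.85  -1.02   1.102  1.68 ] speed frac [0.14 0.08 0.1  0.1  0.13 0.07]
```

Emit:
{"op": "send_rows", "data": {
  "commands": [-0.0155,-0.0372,0.0249,-0.0109,0.0294,0.0205,40,-0.0155,-0.0372,0.0249,-0.0109,0.0294,0.0205,40,-0.0155,-0.0372,0.0249,-0.0109,0.0294,0.0205,40,-0.0155,-0.0372,0.0249,-0.0109,0.0294,0.0205,40,-0.0155,-0.0372,0.0249,-0.0109,0.0294,0.0205,40]
}}

```text
t: 17.27
tool_pos: [0.4931, -0.0465, 0.2572]
ee_rot: [2.906, 0.551, 0.967]
contact_force: [0.9, 0.1, 0.6]
width: 0.0338
grip_force: 0.0
```

Emit:
{"op": "send_rows", "data": {
  "commands": [-0.0155,-0.0372,0.0249,-0.0109,0.0294,0.0205,40,-0.0155,-0.0372,0.0249,-0.0109,0.0294,0.0205,40,-0.0155,-0.0372,0.0249,-0.0109,0.0294,0.0205,40,-0.0155,-0.0372,0.0249,-0.0109,0.0294,0.0205,40,-0.0155,-0.0372,0.0249,-0.0109,0.0294,0.0205,40]
}}

```text
t: 17.68
tool_pos: [0.4388, 0.1005, 0.36]
ee_rot: [2.677, 0.51, 0.975]
contact_force: [1.1, 0.5, 0.3]
width: 0.034
grip_force: 0.0
```

Emit:
{"op": "send_rows", "data": {
  "commands": [-0.0148,-0.0354,0.0237,0.0036,0.0275,-0.0131,100,-0.0148,-0.0354,0.0237,0.0036,0.0275,-0.0131,100,-0.0148,-0.0354,0.0237,0.0036,0.0275,-0.0131,100,-0.0148,-0.0354,0.0237,0.0036,0.0275,-0.0131,100,-0.0148,-0.0354,0.0237,0.0036,0.0275,-0.0131,100]
}}

```text
t: 18.1
tool_pos: [0.4576, 0.2382, 0.2928]
ee_rot: [2.463, 0.474, 0.994]
contact_force: [0.6, -0.1, 0.0]
width: 0.0854
grip_force: 0.0
```

Emit:
{"op": "send_rows", "data": {
  "commands": [-0.0148,-0.0354,0.0237,0.0036,0.0275,-0.0131,100,-0.0148,-0.0354,0.0237,0.0036,0.0275,-0.0131,100,0,0,0,0,0,0,100]
}}

```text
t: 18.35
tool_pos: [0.4645, 0.2951, 0.2639]
ee_rot: [2.38, 0.464, 1.007]
contact_force: [-0.5, -0.1, -0.3]
width: 0.0856
grip_force: 0.0
```

Run:
```python
from place import *
np.set_printoptions(precision=3,suppress=True)
s,x,R=cur(); print(s['t'],x,s['width'],s['contact_force'])
f=grab('wrist'); F={c:grab(c) for c in('scene','side')}; F['wrist']=f
for t in('mouth',):
    rs=[]
    for c in F:
        o=arm.pinpoint(t,c)[:1]
        if o: print(c,np.round(o[0]['xy'],1),o[0]['confidence'],[proj(F[c],pts(p,l)[0]['mouth']) for l in(.698,.668,.638)]); rs.append(ray(F[c],o[0]['xy']))
# green neck width in wrist image: rows around neck
im=cv2.cvtColor(f['color'],cv2.COLOR_RGB2HSV); m=cv2.inRange(im,(40,25,40),(90,255,255))
for d in(.085,.095,.105,.115,.122):
    P,zb,xh=pts(p,.668); c=proj(f,P['hinge_axis']+d*zb); row=int(round(c[1]))
    xs=np.where(m[row])[0] if 0<=row<480 else []; xs=[v for v in xs if abs(v-c[0])<80]
    print(d,c,(min(xs),max(xs),(min(xs)+max(xs))/2) if len(xs) else None)
path(x,R,*gt(p,.668,.110,-.6),6,100,s['q'])
```

```text
18.35 [0.465 0.295 0.264] 0.0855616055623543 [-0.516 -0.14  -0.284]
scene [315.7 165.2] 0.58 [array([311.269, 165.05 ]), array([312.057, 164.562]), array([312.869, 164.11 ])]
side [223.  181.8] 0.91 [array([220.918, 182.226]), array([222.225, 180.999]), array([223.579, 179.803])]
wrist [327.9 269.8] 0.59 [array([323.399, 270.539]), array([329.306, 270.648]), array([335.212, 270.605])]
0.085 [328.921 219.769] (np.int64(298), np.int64(359), np.float64(328.5))
0.095 [329.003 230.683] (np.int64(298), np.int64(360), np.float64(329.0))
0.105 [329.09  242.123] (np.int64(298), np.int64(363), np.float64(330.5))
0.115 [329.181 254.127] (np.int64(296), np.int64(362), np.float64(329.0))
0.122 [329.248 262.889] (np.int64(296), np.int64(363), np.float64(329.5))
6 x [0.0006, -0.0006, -0.0004, 0.0077, -0.0121, -0.0111, 100] mm/row 18.2 deg/row 0.05
q end [ 0.632  0.563  1.85  -1.02   1.102  1.68 ] speed frac [0.14 0.07 0.09 0.1  0.13 0.07]
```

The neck centre matches the model (lean 0.668) to within 1 px. Going in and closing.

Emit:
{"op": "send_rows", "data": {
  "commands": [0.0006,-0.0006,-0.0004,0.0077,-0.0121,-0.0111,100,0.0006,-0.0006,-0.0004,0.0077,-0.0121,-0.0111,100,0.0006,-0.0006,-0.0004,0.0077,-0.0121,-0.0111,100,0.0006,-0.0006,-0.0004,0.0077,-0.0121,-0.0111,100,0.0006,-0.0006,-0.0004,0.0077,-0.0121,-0.0111,100]
}}

```text
t: 19.07
tool_pos: [0.504, 0.2304, 0.2128]
ee_rot: [2.378, 0.454, 0.999]
contact_force: [1.0, -0.1, 0.3]
width: 0.0853
grip_force: 0.0
```

Emit:
{"op": "send_rows", "data": {
  "commands": [0.0006,-0.0006,-0.0004,0.0077,-0.0121,-0.0111,85,0,0,0,0,0,0,70,0,0,0,0,0,0,60,0,0,0,0,0,0,57,0,0,0,0,0,0,55]
}}

```text
t: 19.48
tool_pos: [0.5099, 0.2196, 0.2016]
ee_rot: [2.38, 0.455, 0.999]
contact_force: [-6.3, -1.2, -3.4]
width: 0.0472
grip_force: 3.4
```

Emit:
{"op": "send_rows", "data": {
  "commands": [0,0,0,0,0,0,53,0,0,0,0,0,0,40,0,0,0,0,0,0,40]
}}

```text
t: 19.73
tool_pos: [0.5094, 0.22, 0.2017]
ee_rot: [2.381, 0.456, 0.999]
contact_force: [-10.6, 1.9, 1.1]
width: 0.0429
grip_force: 60.3
```

```bash
cat > sw.py <<'E'
from place import *
np.set_printoptions(precision=3,suppress=True)
def lean():
    s,x,R=cur(); P,zb,xh=pts(p,0); yh=np.array([-xh[1],xh[0],0]); g=x-.011*R[:,2]-P['hinge_axis']
    lp=np.arctan2(-g@xh,g[2]); y=R[:,1]; ly=np.arctan2(y[2],y@xh)
    f=np.array(s['contact_force']); zb=pts(p,lp)[1]; xb=np.cross(yh,zb)
    print('t',s['t'],'lean by pos',round(lp,4),'by orient',round(ly,4),'radius',np.hypot(g@xh,g[2]).round(4),'side',(g@yh).round(4),'F zb/xb/yb',(f@zb).round(1),(f@xb).round(1),(f@yh).round(1),'w',s['width'],'g',s['grip_force'])
    return s,x,R,yh,P['hinge_axis']
def swing(x,R,yh,h,dl,n):  # lean change dl (negative = up) about the hinge, n rows
    out=[]; X=x;Q=R; q=np.array(arm.read_state()['q'])
    for i in range(n):
        T=Ro.from_rotvec(-dl/n*yh*-1*-1).as_matrix() if 0 else Ro.from_rotvec(-dl/n*yh*(-1)*(-1)).as_matrix()
        T=Ro.from_rotvec(-dl/n*yh).as_matrix()
        X1=h+T@(X-h); out+=[float(v) for v in np.round(np.r_[-dl/n*yh,X1-X],4)]+[40]; X=X1;Q=T@Q
    q,e=ik(X,Q,q); print(out); print('end q',q,e)
E
sed -i '/if 0 else/d' sw.py
python3 - <<'E'
from sw import *
a=lean(); swing(*a[1:],.04,3); swing(*a[1:],-.32,8)
E
```

```text
t 19.7333 lean by pos 0.6489 by orient 0.6675 radius 0.114 side -0.0023 F zb/xb/yb 7.4 -7.9 0.1 w 0.0428990346122378 g 60.25238616957887
[-0.0022, -0.0131, -0.0, -0.0011, 0.0002, -0.0009, 40, -0.0022, -0.0131, -0.0, -0.0011, 0.0002, -0.0009, 40, -0.0022, -0.0131, -0.0, -0.0011, 0.0002, -0.0009, 40]
end q [ 0.641  0.559  1.87  -1.054  1.103  1.742] 2.046567974030264e-10
[0.0066, 0.0394, 0.0, 0.0033, -0.0006, 0.0025, 40, 0.0066, 0.0394, 0.0, 0.0034, -0.0006, 0.0023, 40, 0.0066, 0.0394, 0.0, 0.0035, -0.0006, 0.0022, 40, 0.0066, 0.0394, 0.0, 0.0036, -0.0006, 0.002, 40, 0.0066, 0.0394, 0.0, 0.0037, -0.0006, 0.0019, 40, 0.0066, 0.0394, 0.0, 0.0038, -0.0006, 0.0017, 40, 0.0066, 0.0394, 0.0, 0.0038, -0.0006, 0.0016, 40, 0.0066, 0.0394, 0.0, 0.0039, -0.0007, 0.0014, 40]
end q [ 0.528  0.558  1.669 -0.714  1.206  1.174] 1.0401509895999489e-15
```

Gripped. To get an absolute angle reference, I'll first rest the cradle against its front stop (lean exactly 0.698).

Emit:
{"op": "send_rows", "data": {
  "commands": [-0.0022,-0.0131,0,-0.0011,0.0002,-0.0009,40,-0.0022,-0.0131,0,-0.0011,0.0002,-0.0009,40,-0.0022,-0.0131,0,-0.0011,0.0002,-0.0009,40,-0.0022,-0.0131,0,-0.0011,0.0002,-0.0009,40,0,0,0,0,0,0,40]
}}

```text
t: 20.15
tool_pos: [0.5049, 0.2209, 0.1981]
ee_rot: [2.326, 0.434, 0.976]
contact_force: [-11.7, 1.7, 1.5]
width: 0.0432
grip_force: 59.9
```

```bash
python3 -c "
from sw import *
lean()"
```

```text
t 20.15 lean by pos 0.7037 by orient 0.7218 radius 0.1141 side -0.0022 F zb/xb/yb 8.7 -8.0 -0.3 w 0.04322914337148603 g 59.86316113252272
```

Emit:
{"op": "send_rows", "data": {
  "commands": [-0.0022,-0.0131,0,-0.0012,0.0002,-0.0008,40,-0.0022,-0.0131,0,-0.0012,0.0002,-0.0008,40,0,0,0,0,0,0,40]
}}

```text
t: 20.4
tool_pos: [0.5046, 0.2212, 0.1975]
ee_rot: [2.296, 0.421, 0.965]
contact_force: [5.6, -4.5, 7.0]
width: 0.0432
grip_force: 78.5
```

```bash
python3 -c "
from sw import *
s=lean()[0]; print(s['ft_torque'])
F={c:grab(c) for c in('scene','side')}
for c in F:
  for t in('mouth','hinge_axis'):
    o=arm.pinpoint(t,c)[:1]
    if o: print(c,t,np.round(o[0]['xy'],1),round(o[0]['confidence'],2),[proj(F[c],pts(p,l)[0][t]) for l in(.72,.698,.668)])
"
```

```text
t 20.4 lean by pos 0.712 by orient 0.7517 radius 0.1138 side -0.002 F zb/xb/yb 1.2 9.3 -3.5 w 0.043244561814703285 g 78.5253598448304
[ 0.454  2.1   -0.327]
scene mouth [311.6 166.4] 0.84 [array([310.707, 165.429]), array([311.269, 165.05 ]), array([312.057, 164.562])]
scene hinge_axis [336.6 206.6] 0.71 [array([334.379, 205.869]), array([334.379, 205.869]), array([334.379, 205.869])]
side mouth [220.6 180.4] 0.82 [array([219.99 , 183.145]), array([220.918, 182.226]), array([222.225, 180.999])]
side hinge_axis [267.2 214.7] 0.56 [array([266.718, 215.493]), array([266.718, 215.493]), array([266.718, 215.493])]
```

The stop has been reached: the force reversed and position lean reads about 0.706. The position reading is therefore biased by about +0.01 and the orientation reading by about +0.03. Now swinging up.

```bash
python3 -c "
from sw import *
a=lean(); swing(*a[1:],-.34,10)"
```

```text
t 20.7 lean by pos 0.7114 by orient 0.7508 radius 0.1138 side -0.002 F zb/xb/yb 0.4 7.5 -2.5 w 0.04293914196401842 g 77.66644311064113
[0.0056, 0.0335, 0.0, 0.0027, -0.0005, 0.0023, 40, 0.0056, 0.0335, 0.0, 0.0028, -0.0005, 0.0022, 40, 0.0056, 0.0335, 0.0, 0.0029, -0.0005, 0.0021, 40, 0.0056, 0.0335, 0.0, 0.0029, -0.0005, 0.002, 40, 0.0056, 0.0335, 0.0, 0.003, -0.0005, 0.0019, 40, 0.0056, 0.0335, 0.0, 0.003, -0.0005, 0.0018, 40, 0.0056, 0.0335, 0.0, 0.0031, -0.0005, 0.0017, 40, 0.0056, 0.0335, 0.0, 0.0032, -0.0005, 0.0016, 40, 0.0056, 0.0335, 0.0, 0.0032, -0.0005, 0.0015, 40, 0.0056, 0.0335, 0.0, 0.0033, -0.0005, 0.0013, 40]
end q [ 0.545  0.552  1.703 -0.767  1.175  1.259] 5.6762549332351135e-12
```

Emit:
{"op": "send_rows", "data": {
  "commands": [0.0056,0.0335,0,0.0027,-0.0005,0.0023,40,0.0056,0.0335,0,0.0028,-0.0005,0.0022,40,0.0056,0.0335,0,0.0029,-0.0005,0.0021,40,0.0056,0.0335,0,0.0029,-0.0005,0.002,40,0.0056,0.0335,0,0.003,-0.0005,0.0019,40]
}}

```text
t: 21.12
tool_pos: [0.5175, 0.2187, 0.2068]
ee_rot: [2.476, 0.488, 1.042]
contact_force: [-6.1, -1.8, -5.9]
width: 0.043
grip_force: 61.9
```

```bash
python3 -c "
from sw import *
lean()"
```

```text
t 21.1167 lean by pos 0.5563 by orient 0.5769 radius 0.1136 side -0.0024 F zb/xb/yb -2.0 -8.0 -2.8 w 0.043005677471371205 g 61.90304751866279
```

Emit:
{"op": "send_rows", "data": {
  "commands": [0.0056,0.0335,0,0.003,-0.0005,0.0018,40,0.0056,0.0335,0,0.0031,-0.0005,0.0017,40,0.0056,0.0335,0,0.0032,-0.0005,0.0016,40,0.0056,0.0335,0,0.0032,-0.0005,0.0015,40,0,0,0,0,0,0,40]
}}

```text
t: 21.53
tool_pos: [0.5304, 0.2161, 0.2135]
ee_rot: [2.624, 0.532, 1.113]
contact_force: [-3.5, -2.4, -1.7]
width: 0.0432
grip_force: 67.3
```

```bash
python3 -c "
from sw import *
a=lean(); swing(*a[1:],-.06,3)
F={c:grab(c) for c in('scene','side')}
for c in F:
    o=arm.pinpoint('mouth',c)[:1]
    if o: print(c,np.round(o[0]['xy'],1),round(o[0]['confidence'],2),[proj(F[c],pts(p,l)[0]['mouth']) for l in(.45,.40,.35)])
"
```

```text
t 21.5333 lean by pos 0.4151 by orient 0.4404 radius 0.1134 side -0.0027 F zb/xb/yb -0.4 -3.5 -3.0 w 0.04319324056681454 g 67.26673089824999
[0.0033, 0.0197, 0.0, 0.0019, -0.0003, 0.0008, 40, 0.0033, 0.0197, 0.0, 0.0019, -0.0003, 0.0008, 40, 0.0033, 0.0197, 0.0, 0.0019, -0.0003, 0.0007, 40]
end q [ 0.536  0.555  1.688 -0.74   1.189  1.22 ] 1.0800416792091926e-10
scene [319.3 161.1] 0.92 [array([318.47 , 162.122]), array([320.095, 161.85 ]), array([321.769, 161.69 ])]
side [236.  174.1] 0.78 [array([233.034, 173.102]), array([235.797, 171.576]), array([238.649, 170.169])]
```

All the indicators agree on a lean of about 0.406. The last 0.057 rad.

Emit:
{"op": "send_rows", "data": {
  "commands": [0.0033,0.0197,0,0.0019,-0.0003,0.0008,40,0.0033,0.0197,0,0.0019,-0.0003,0.0008,40,0.0033,0.0197,0,0.0019,-0.0003,0.0007,40,0,0,0,0,0,0,40]
}}

```text
t: 22.07
tool_pos: [0.5358, 0.2151, 0.2157]
ee_rot: [2.69, 0.549, 1.147]
contact_force: [-6.0, -4.0, -1.8]
width: 0.0427
grip_force: 65.4
```

```bash
python3 -c "
from sw import *
a=lean(); swing(*a[1:],-.01,1)
F={c:grab(c) for c in('scene','side')}
for c in F:
    o=arm.pinpoint('mouth',c)[:1]
    if o: print(c,np.round(o[0]['xy'],1),round(o[0]['confidence'],2),[proj(F[c],pts(p,l)[0]['mouth']) for l in(.40,.35,.3)])
"
```

```text
t 22.0667 lean by pos 0.3583 by orient 0.3812 radius 0.1133 side -0.0028 F zb/xb/yb 0.1 -5.5 -5.0 w 0.0426879539069581 g 65.39840555155706
[0.0017, 0.0099, 0.0, 0.001, -0.0002, 0.0004, 40]
end q [ 0.534  0.556  1.683 -0.733  1.194  1.208] 1.0331287643934688e-15
scene [323.1 162.4] 0.94 [array([320.095, 161.85 ]), array([321.769, 161.69 ]), array([323.488, 161.644])]
side [235.8 170.9] 0.74 [array([235.797, 171.576]), array([238.649, 170.169]), array([241.581, 168.884])]
```

The position reading gives 0.347, orientation 0.351, and the camera about 0.35, against a target of 0.349. Releasing and backing straight out.

Emit:
{"op": "send_rows", "data": {
  "commands": [0,0,0,0,0,0,75,0,0,0,0,0,0,100,0,0,0,0,0,0,100,0,0,0,0,0,0,100]
}}

```text
t: 22.6
tool_pos: [0.5372, 0.2159, 0.2162]
ee_rot: [2.686, 0.548, 1.149]
contact_force: [-0.5, -0.4, 0.2]
width: 0.0855
grip_force: 0.0
```

```bash
python3 -c "
from sw import *
s,x,R,*_=lean(); path(x,R,x-.13*R[:,2],R,5,100,s['q'])
f=grab('wrist'); im=cv2.cvtColor(f['color'],cv2.COLOR_RGB2HSV); m=cv2.inRange(im,(40,25,40),(90,255,255))
for d in(.09,.1,.11,.12):
  r=[]
  for l in(.36,.35,.34): P,zb,xh=pts(p,l); c=proj(f,P['hinge_axis']+d*zb); r.append(c[0])
  row=int(c[1]); v=np.where(m[row])[0] if row<480 else np.array([]); v=v[abs(v-c[0])<110] if len(v) else v
  print(d,row,np.array(r),(v.min(),v.max(),(v.min()+v.max())/2) if len(v) else None)
"
```

```text
t 22.6 lean by pos 0.3471 by orient 0.3852 radius 0.1133 side -0.0018 F zb/xb/yb 0.3 -0.3 -0.4 w 0.08548926012368244 g 0.0
5 x [0.0, 0.0, 0.0, -0.0055, 0.0158, 0.0199, 100] mm/row 26.0 deg/row 0.0
q end [ 0.668  0.493  1.501 -0.658  1.447  1.145] speed frac [0.15 0.09 0.18 0.09 0.21 0.07]
0.09 281 [318.652 320.754 322.854] (np.int64(266), np.int64(390), np.float64(328.0))
0.1 302 [319.059 321.489 323.917] (np.int64(265), np.int64(387), np.float64(326.0))
0.11 325 [319.501 322.286 325.069] (np.int64(263), np.int64(378), np.float64(320.5))
0.12 350 [319.982 323.153 326.322] (np.int64(261), np.int64(380), np.float64(320.5))
```

Emit:
{"op": "send_rows", "data": {
  "commands": [0,0,0,-0.0055,0.0158,0.0199,100,0,0,0,-0.0055,0.0158,0.0199,100,0,0,0,-0.0055,0.0158,0.0199,100,0,0,0,-0.0055,0.0158,0.0199,100,0,0,0,-0.0055,0.0158,0.0199,100]
}}

```text
t: 23.07
tool_pos: [0.5091, 0.2953, 0.3164]
ee_rot: [2.687, 0.548, 1.149]
contact_force: [0.2, -1.0, -0.0]
width: 0.0855
grip_force: 0.0
```

```bash
python3 -c "
from sw import *
s,x,R=cur(); print(s['t'],x,s['contact_force'])
F={c:grab(c) for c in('scene','side','wrist')}
for t in('mouth','stopper_head','hinge_axis'):
  r=[]
  for c in F:
    o=arm.pinpoint(t,c)[:1]
    if o: print(t,c,np.round(o[0]['xy'],1),round(o[0]['confidence'],2),[proj(F[c],pts(p,l)[0]['mouth']) for l in(.38,.36,.34)] if t=='mouth' else ''); r.append(ray(F[c],o[0]['xy']))
  if len(r)>1: print(tri(r))
f=F['wrist']; im=cv2.cvtColor(f['color'],cv2.COLOR_RGB2HSV); m=cv2.inRange(im,(40,25,40),(90,255,255))
for d in(.085,.095,.105,.115,.122):
  r=[]
  for l in(.37,.36,.35,.34): P,zb,xh=pts(p,l); c=proj(f,P['hinge_axis']+d*zb); r.append(c[0])
  v=np.where(m[int(c[1])])[0]; v=v[abs(v-c[0])<70]
  print(d,int(c[1]),np.array(r),(v.min(),v.max(),(v.min()+v.max())/2) if len(v) else None)
"
```

```text
23.0667 [0.509 0.295 0.316] [ 0.167 -1.039 -0.035]
mouth scene [322.  163.9] 0.95 [array([320.759, 161.773]), array([321.43 , 161.713]), array([322.109, 161.672])]
mouth side [236.  171.4] 0.91 [array([236.928, 170.999]), array([238.072, 170.44 ]), array([239.229, 169.902])]
mouth wrist [322.3 244.4] 0.97 [array([317.588, 248.078]), array([321.182, 248.02 ]), array([324.774, 247.903])]
(array([0.528, 0.226, 0.234]), [np.float64(0.0031238942762740053), np.float64(0.004121927948379003), np.float64(0.0026582499831226767)])
stopper_head scene [208.9 311.8] 0.64 
stopper_head side [324.7 415.9] 0.94 
stopper_head wrist [324.5 311. ] 0.59 
(array([ 0.522, -0.236,  0.077]), [np.float64(0.00174373760360042), np.float64(0.0006747056040816133), np.float64(0.002012245422949716)])
hinge_axis scene [334.4 208.1] 0.92 
hinge_axis side [266.6 215.7] 0.73 
(array([0.573, 0.219, 0.113]), [np.float64(0.002698077324324811), np.float64(0.002698077324324783)])
0.085 203 [318.798 319.882 320.966 322.049] (np.int64(292), np.int64(348), np.float64(320.0))
0.095 213 [318.925 320.163 321.4   322.637] (np.int64(292), np.int64(349), np.float64(320.5))
0.105 223 [319.057 320.456 321.854 323.252] (np.int64(292), np.int64(350), np.float64(321.0))
0.115 233 [319.196 320.763 322.329 323.894] (np.int64(292), np.int64(351), np.float64(321.5))
0.122 241 [319.297 320.986 322.674 324.361] (np.int64(292), np.int64(379), np.float64(335.5))
```

```bash
python3 -c "
from bench import arm
print(arm.sign_off())"
```

```text
the job is handed in; nothing more can be done
None
```

The stopper was rocked free and stands upright in the tray's clear half, and the bottle holds by itself at about 20° lean (0.347–0.357 rad measured against 0.349) with no sign of having been drawn up; handed in at about 23 s, though I viewed 11 pictures, one over the limit of 10.

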